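Stow the leaning jars in the divided drawer

ROBOT

A 6-joint arm with a two-finger parallel gripper is mounted at the origin on the work surface. World frame = base frame: x ahead of the robot, y to its left, z up, the work surface at z = 0. Lengths are in mm, angles in rad, forces in N, time in s.
With the tool pointing down it reaches from about 350 to 775 mm from the base axis. Payload 7.3 kg.
Tool frame: the origin (TCP) lies on the centre line of the jaws, within the pads' length; the fingertips stand 14 mm ahead of it and the grasp point (between the pads) lies 5 mm behind it; z points along the fingers, y is the line along which they close (so a half turn about z gives the same grasp; the last joint's range is limited). The gripper opens to 92 mm and grips with 3 to 60 N. Pads are 19 mm wide; open, the fingers measure 130 mm over their backs; the gripper's body (75 mm by 190 mm) begins 47 mm behind the grasp point.
Start: joints at [-1.317, 0.342, 1.524, -0, 1.275, -0.146], TCP at [204.372, -483.611, 201.341] pointing down, gripper open.
Joint ranges: [-2.53, 2.53], [-0.77, 2.02], [0.04, 2.7], [-1, 4.14], [0.28, 2.66], [-3.11, 3.11]. Speed limits (rad/s): [2.57, 2.57, 3.14, 3.14, 3.14, 3.14].

INTERFACE

Orientations are given as [roll, pitch, yaw] about the fixed x, y, z axes, in that order (R = Rz(yaw) Ry(pitch) Rx(roll)).
In Python, from plant import get_obs, capture, bot, spot_in, trace, pinpoint gives the robot as it stands.
- The arm moves only by the tool play_rows, never from a script. Its argument "rows" is a list of rows, each a list of 2 entries, a list of its own where there are three numbers: the shift along the world's x, y, z in units of 3 cm (1.0 is 3 cm), then the turn, a rotation vector about the world's x, y, z in units of 8 degrees (1.0 is 8 degrees). A call has 1 to 12 rows; each row shifts and turns the commanded pose from where the row before left it; what a row does not reach is not made up. A row lasts 1/8 s, in which the tool goes at most 62.5 mm and 10.7 degrees, less where a joint would pass 70% of its speed; a pose out of reach is approached as far as the arm can. A call with a number of a shift or a turn outside -1 to 1 is refused whole. A call with a gripper value outside its range is refused whole. "hand" is the opening, from -1 (shut) to 1 (fully open), set as the call begins (left out, the last holds). The fingers move at their own pace and stop on an object; the grip force is fixed at half the most. Time passes only in rows, so rows that do not move let the fingers close. It gives the time, the measured TCP pose, the force, the opening and the grip force at its end, in the units of the state.
- get_obs(): the state, without advancing time (a new reading comes with each control period).
- capture(name): name is "scene" or "top" or "wrist"; returns a dict with "frame" (480x640x3 uint8, red, green, blue), "fov_y" (degrees; the focal length in pixels is half the picture's height over the tangent of half this angle, whatever the lens; pixels are square), "cx", "cy" (the principal point, pixels), "rvec" (rotation vector, rad) and "tvec" (3), from world to camera coordinates, as OpenCV has them; the wrist camera has in their place "hand_eye" (4x4, takes a point from camera to tool coordinates, whose origin is the TCP and whose axes are the flange's). Camera axes: x right, y down, z forward; pixel columns grow to the right and rows downward; lengths in mm; the calibration is good to about 2 mm. A picture is of the moment at which its call begins: read the wrist's pose just before it. There is no depth.
- bot.close_job(): hands the job in; it is judged then, once.
Trained networks look in the newest picture that a camera, given by its name, has taken for a name from the list of things; names that differ only in an ending like _2 or _b are one class to them, and where a whole thing is asked for, a point or a joint stands for the part that bears it (a point fixed in the world has none). Each returns a list of dicts, best first, with "p" (0 to 1); they miss things now and then, are a little off and sometimes report something else, mostly with a low value. They report only what shows in the picture. A call takes as long as a camera call.
- spot_in(query, camera): "at" ([row, column] in pixels, amid what is visible of it).
- trace(query, camera): "mask" (480x640 bool, what is visible of it) and "at" ([row, column] in pixels, amid what is visible of it).
- pinpoint(query, camera): "at" ([row, column] in pixels: a listed point, or the origin of a listed thing).
The state is a dict: "time": time; "joint_positions": joint angles; "dq": joint speeds; "tau": joint torques, N m; "tool_pos": TCP position; "tcp_rot": TCP orientation; "contact_force": force on the tool from outside, world axes, zero at the start; "moment": the same for the moment, N m; "grip_width": finger opening in mm; "finger_force": force on a finger pad.
Only numpy, scipy, OpenCV 4.12 (cv2) and the standard library are available. Lean on these libraries where they do the work, as an engineer would, in place of code of your own. Each camera call takes 0.05 s, during which the arm holds its last target. There are 200 camera calls.

TASK

Pull the chest's drawer out until it comes up against its stop, then move the two round jars from the sloped rack into the drawer, each standing upright on the floor of its own empty cell. Set each jar down before you let go of it rather than dropping it. Leave the drawer fully out, the square tin in its rack pocket, the small parts in their drawer and the other things on the shelf where they are.

Things in the scene. Friction and masses are not known exactly. Their poses are not given: they have to be found in the camera images.
- jar_a: round jar with a black screw cap, 38 mm diameter, 70 mm tall (cap from 50 mm up, 37 mm diameter). Origin at the centre of its underside, z along its axis towards the cap. At the start it leans about 34 degrees, cap towards the robot, in a pocket of the sloped rack
- jar_b: second jar, the same as jar_a
- tin: square metal tin 38 x 38 x 56 mm with a narrow cap, 70 mm tall in all, leaning in the third pocket of the rack; it stays there. Origin at the centre of its underside, z towards the cap. Which pocket it has varies
- rack: sloped metal rack, fixed: base 130 x 236 x 8 mm, three square pockets 76 mm apart along y, each 42 mm wide inside with walls that cover the lowest 26 mm of what stands in it. The pockets' axes are tilted 0.6 rad from vertical, tops towards the rack's -x. Origin at the centre of its underside, y along the row of pockets; nothing overhangs it
- drawer (a joint): how far the drawer is pulled out, m: 0 closed, growing as it slides out along the chest's -x. The stop lies somewhere beyond 0.10 and has to be felt; sliding friction is about 3 N
- drawer_handle (a point): middle of the drawer's bar handle, a horizontal 110 mm long round bar along y (about 10 mm thick), 35 mm in front of the drawer's front panel and 35 mm below the chest's top (the top is 140 mm above the shelf). Axes as the chest: x into the chest, y along the bar, z up. It moves with the drawer
- drawer_in (a point): centre of the tray's inner floor, 54 mm above the shelf; x into the chest, y left, z up. 2 rows (x) by 3 columns (y) of cells, each 48 mm (x) by 62 mm (y) inside, 52 and 66 mm apart; cell walls 4 mm thick, 30 mm high above the floor, front panel 71 mm. Fully out, the tray is clear of the chest (236 mm wide)
- cell_00 (a point): middle of the floor of one drawer cell (front row, nearer the handle, left, +y); same axes as drawer_in
- cell_01 (a point): middle of the floor of one drawer cell (front row, nearer the handle, middle); same axes as drawer_in
- cell_02 (a point): middle of the floor of one drawer cell (front row, nearer the handle, right, -y); same axes as drawer_in
- cell_10 (a point): middle of the floor of one drawer cell (back row, left, +y); same axes as drawer_in
- cell_11 (a point): middle of the floor of one drawer cell (back row, middle); same axes as drawer_in
- cell_12 (a point): middle of the floor of one drawer cell (back row, right, -y); same axes as drawer_in
- nut: brass compression nut, 37 mm across corners, 22 mm tall, lying in a drawer cell. Origin at the centre of its underside
- spool: tape spool, 40 mm diameter, 18 mm tall, lying flat in a drawer cell. Origin at the centre of its underside
- elbow: copper pipe elbow about 35 x 40 x 22 mm, lying in a drawer cell. Origin near the middle of its underside
- wrench: chrome adjustable wrench 190 mm long, 12 mm thick, lying flat on the shelf; bystander. Origin near its middle
- funnel: small red funnel standing mouth down on the shelf, 70 mm across, 64 mm tall; bystander. Origin at the centre of its underside

How it is judged (in metres and radians):
On the way, in this order (a step that is already met when the one before it is completed fails the run):
1. the drawer is out at its stop (within 6 mm) (value of joint drawer above 0.119 m), for 0.1 s.
2. with the drawer out, one jar is upright in a cell and still held, its underside no more than 12 mm above the floor (value of joint drawer above 0.119 m and (((x of jar_a in the frame of drawer_in between -0.052 and 0.052 m and y of jar_a in the frame of drawer_in between -0.1 and 0.1 m and z of jar_a in the frame of drawer_in between -0.006 and 0.012 m and angle between jar_a's own z axis and vertical below 0.2 rad) and contact force between the fingers and jar_a above 0.5 N) or ((x of jar_b in the frame of drawer_in between -0.052 and 0.052 m and y of jar_b in the frame of drawer_in between -0.1 and 0.1 m and z of jar_b in the frame of drawer_in between -0.006 and 0.012 m and angle between jar_b's own z axis and vertical below 0.2 rad) and contact force between the fingers and jar_b above 0.5 N))), for 0.05 s.
3. with the first jar standing in its cell, the other is upright in its own cell and still held, no more than 12 mm above the floor (value of joint drawer above 0.119 m and ((((x of jar_a in the frame of drawer_in between -0.052 and 0.052 m and y of jar_a in the frame of drawer_in between -0.1 and 0.1 m and z of jar_a in the frame of drawer_in between -0.006 and 0.012 m and angle between jar_a's own z axis and vertical below 0.2 rad) and contact force between the fingers and jar_a above 0.5 N) and (x of jar_b in the frame of drawer_in between -0.052 and 0.052 m and y of jar_b in the frame of drawer_in between -0.1 and 0.1 m and z of jar_b in the frame of drawer_in between -0.006 and 0.006 m and angle between jar_b's own z axis and vertical below 0.12 rad)) or (((x of jar_b in the frame of drawer_in between -0.052 and 0.052 m and y of jar_b in the frame of drawer_in between -0.1 and 0.1 m and z of jar_b in the frame of drawer_in between -0.006 and 0.012 m and angle between jar_b's own z axis and vertical below 0.2 rad) and contact force between the fingers and jar_b above 0.5 N) and (x of jar_a in the frame of drawer_in between -0.052 and 0.052 m and y of jar_a in the frame of drawer_in between -0.1 and 0.1 m and z of jar_a in the frame of drawer_in between -0.006 and 0.006 m and angle between jar_a's own z axis and vertical below 0.12 rad)))), for 0.05 s.
At the end, for the whole second after the job is handed in: Drawer within 6 mm of its stop; both jars at rest in two different cells, underside within 6 mm of the tray floor, upright within 0.12 rad; nut, spool and elbow still in the tray; tin within 20 mm, wrench and funnel within 30 mm of their starts (value of joint drawer above 0.119 m and x of jar_a in the frame of drawer_in between -0.052 and 0.052 m and y of jar_a in the frame of drawer_in between -0.1 and 0.1 m and z of jar_a in the frame of drawer_in between -0.006 and 0.006 m and angle between each of jar_a, jar_b's own z axis and vertical below 0.12 rad and x of jar_b in the frame of drawer_in between -0.052 and 0.052 m and y of jar_b in the frame of drawer_in between -0.1 and 0.1 m and z of jar_b in the frame of drawer_in between -0.006 and 0.006 m and horizontal distance between jar_a and jar_b above 0.038 m and linear speed of each of jar_a, jar_b below 0.02 m/s and x of nut in the frame of drawer_in between -0.052 and 0.052 m and y of nut in the frame of drawer_in between -0.1 and 0.1 m and z of nut in the frame of drawer_in between -0.006 and 0.02 m and x of spool in the frame of drawer_in between -0.052 and 0.052 m and y of spool in the frame of drawer_in between -0.1 and 0.1 m and z of spool in the frame of drawer_in between -0.006 and 0.02 m and x of elbow in the frame of drawer_in between -0.052 and 0.052 m and y of elbow in the frame of drawer_in between -0.1 and 0.1 m and z of elbow in the frame of drawer_in between -0.006 and 0.02 m and distance of tin from where it was at the start of the episode below 0.02 m and distance of each of wrench, funnel from where it was at the start of the episode below 0.03 m); the robot touches nothing.
It fails at once if the square tin is moved from its pocket (20 mm) (distance of tin from where it was at the start of the episode above 0.02 m).
It fails at once if the wrench or the funnel is pushed away (30 mm) (distance of any of wrench, funnel from where it was at the start of the episode above 0.03 m).
It also fails if it takes over 67 s, if anything falls off the work surface, if the arm or the gripper's body presses on something with over 40 N, if the wrist force passes 120 N, or if a joint passes its speed limit or range.

## Working session

There is one attempt and no reset: what is moved stays moved. The work goes in short steps, Python scripts to look and compute and a tool call to move; the robot and the scene stay as the last step left them, time stands still between calls to the robot, and variables do not carry over. Pictures are saved under pics/ and viewed, at most 10 in all, crops included, and the job is handed in when it is done.

Besides the shell and the picture viewer there is one more tool, called after "Emit:" as name([rows], argument=value, ...), one row to a line, values as JSON. play_rows: Moves the arm, as the interface text tells. Shifts and turns lie within -1 to 1; 1 stands for 3 cm of shift or 8 degrees of turn. Its arguments: {"type":"object","properties":{"rows":{"type":"array"},"hand":{"type":"number"}},"required":["rows"]}

```bash
mkdir -p pics; ls; python3 - <<'E'
from plant import *
import cv2,numpy as np
print(get_obs())
for n in("scene","top"):
    c=capture(n); cv2.imwrite(f"pics/{n}0.png",c["frame"][...,::-1]); print(n,{k:v for k,v in c.items() if k!="frame"})
    for q in("jar_a","tin","rack","drawer_handle","drawer_in","cell_00","cell_02","cell_10","cell_12","nut","spool","elbow","wrench","funnel"):
        print(q,[(np.round(d["at"]).tolist(),round(d["p"],2)) for d in pinpoint(q,n)[:3]])
E
```

```text
pics
{'time': 0.0, 'joint_positions': array([-1.31702216e+00,  3.42715864e-01,  1.52501812e+00,  4.31374142e-05,
        1.27539223e+00, -1.46016319e-01]), 'dq': array([ 0.00020743, -0.00069219, -0.00019632, -0.00135123, -0.00120124,
        0.00034069]), 'tau': array([-1.67257822e-03, -4.31255865e+01, -2.44218671e+01,  7.18111242e-02,
        5.61797374e-02, -9.93968547e-05]), 'tool_pos': array([ 204.2568207 , -483.15594898,  200.64816787]), 'tcp_rot': array([-3.14008142e+00, -2.63939908e-04,  3.99777698e-01]), 'contact_force': array([ 0.01475156, -0.51282557,  0.29366408]), 'moment': array([ 0.02064086, -0.00049181, -0.00453437]), 'finger_force': 0.0, 'grip_width': 91.69225242990424}
scene {'fov_y': 47.73219435527518, 'cx': 314.554475338746, 'cy': 238.01209989067252, 'rvec': array([ 2.17921936,  0.84878259, -0.38287159]), 'tvec': array([-449.60964584, -204.14323118, 1505.3141637 ])}
jar_a [([214.0, 334.0], 0.81), ([189.0, 382.0], 0.62), ([226.0, 228.0], 0.41)]
tin [([201.0, 365.0], 0.71)]
rack [([208.0, 358.0], 0.64)]
drawer_handle [([290.0, 225.0], 0.82)]
drawer_in []
cell_00 []
c
[... 265 characters left out ...]
6 , 589.79660183, 814.65983727])}
jar_a [([268.0, 234.0], 0.97), ([259.0, 154.0], 0.95)]
tin [([262.0, 195.0], 0.85)]
rack [([272.0, 197.0], 0.92)]
drawer_handle [([248.0, 453.0], 0.81)]
drawer_in [([267.0, 234.0], 0.26)]
cell_00 [([211.0, 480.0], 0.97), ([205.0, 409.0], 0.83), ([208.0, 440.0], 0.61)]
cell_02 [([211.0, 480.0], 0.97), ([205.0, 409.0], 0.83), ([208.0, 440.0], 0.61)]
cell_10 [([211.0, 480.0], 0.97), ([205.0, 409.0], 0.83), ([208.0, 440.0], 0.61)]
cell_12 [([211.0, 480.0], 0.97), ([205.0, 409.0], 0.83), ([208.0, 440.0], 0.61)]
nut [([208.0, 438.0], 0.44)]
spool []
elbow [([261.0, 196.0], 0.72), ([377.0, 333.0], 0.5)]
wrench [([379.0, 335.0], 0.9)]
funnel [([172.0, 323.0], 0.76)]
```

View pics/scene0.png

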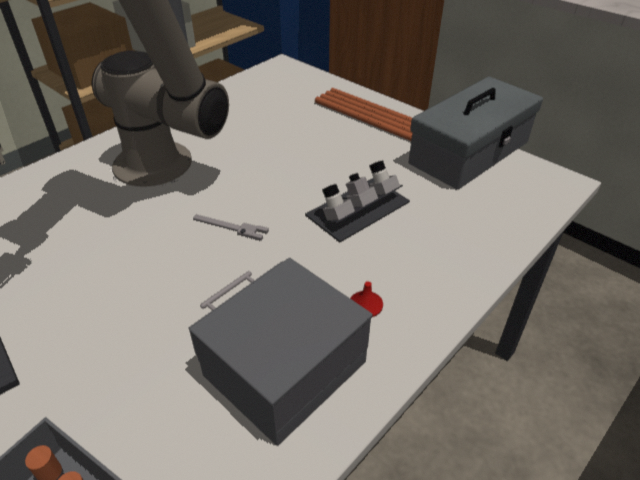

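View pics/top0.png

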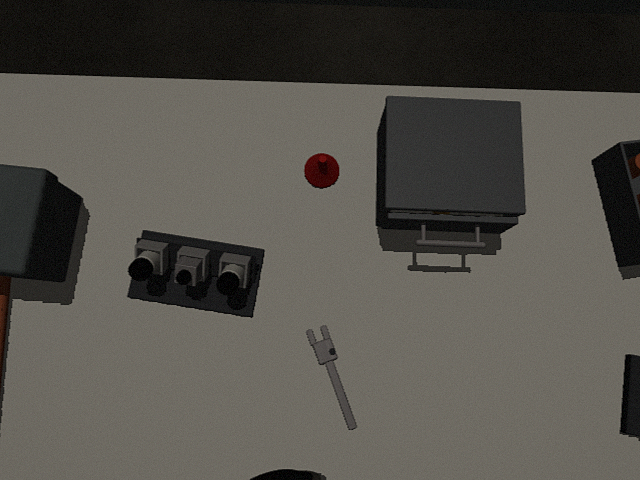

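Scene view: tool (wrench), rack with tin in its middle pocket (caps near (332,190) and (377,167)), chest handle bar (203,304)–(251,274). Top view: handle bar (417,243)–(484,245), jar caps near (141,267) and (231,280), tin between them, funnel (322,170), wrench around (335,380).

```bash
cat > h.py <<'E'
from plant import *
import cv2,numpy as np
from scipy.spatial.transform import Rotation as R
def cam(n,c=None,o=None):
    if n=="wrist": o=o or get_obs()
    c=c or capture(n); f=240/np.tan(np.radians(c["fov_y"]/2))
    K=np.array([[f,0,c["cx"]],[0,f,c["cy"]],[0,0,1]])
    if n=="wrist":
        T=np.eye(4);T[:3,:3]=R.from_euler("xyz",o["tcp_rot"]).as_matrix();T[:3,3]=o["tool_pos"]
        E=np.linalg.inv(T@np.array(c["hand_eye"]))[:3]
    else: E=np.c_[R.from_rotvec(c["rvec"]).as_matrix(),c["tvec"]]
    return K@E,c["frame"]
def tri(P1,u1,P2,u2):  # (col,row)
    X=cv2.triangulatePoints(P1,P2,np.float64(u1).reshape(2,1),np.float64(u2).reshape(2,1))[:,0]
    X=X[:3]/X[3]; e=[np.round((P@np.r_[X,1])[:2]/(P@np.r_[X,1])[2]-u,1) for P,u in((P1,u1),(P2,u2))]
    return np.round(X,1),e
def onz(P,u,z): # point on plane z
    A=P[:,:2]-0; b=P[:,2]*z+P[:,3]
    H=np.c_[A,b]; v=np.linalg.solve(H,[u[0],u[1],1]); return np.round(v[:2]/v[2],1)
E
python3 - <<'E'
from h import *
Ps,_=cam("scene");Pt,_=cam("top")
for n,s,t in [("handle L",(251,274),(417,243)),("handle R",(203,304),(484,245)),("capL",(377,167),(141,267)),("capR",(332,190),(231,280)),
 ("orgR",(334,214),(234,268)),("orgL",(382,189),(154,259)),("tin",(365,201),(195,262)),("rack",(358,208),(197,272)),("hmid",(225,290),(453,248)),("funnel",(365,304),(323,172)),
 ("chest top L front",(289,262),(388,213)),("chest top R front",(193,326),(524,214))]:
    print(n,*tri(Ps,s,Pt,t))
for z in(0,8):
  print(z,[onz(Pt,u,z) for u in((143,231),(264,249),(252,317),(129,297))])
print("wrench",[onz(Pt,u,6) for u in((308,330),(326,327),(352,428))])
E
```

```text
handle L [ 595.  -164.9  104.8] [array([-1.1,  0.1]), array([-1.2, -1. ])]
handle R [ 592.6 -278.1  112.1] [array([-0.9, -0. ]), array([-0.9, -0.7])]
capL [541.9 303.4  88.5] [array([ 0., -0.]), array([0.1, 0.1])]
capR [525.1 150.7  94. ] [array([-1.1,  0.3]), array([-1.4, -1.3])]
orgR [547.  147.   38.9] [array([ 2.5, -0.6]), array([3.1, 2.7])]
orgL [565.3 299.9  34.7] [array([ 0., -0.]), array([0., 0.])]
tin [564.3 227.8  36.8] [array([-1.3,  0.4]), array([-1.7, -1.6])]
rack [547.9 227.2   7.3] [array([-0.3,  0.1]), array([-0.4, -0.4])]
hmid [ 588.7 -226.   104.2] [array([-1.6,  0. ]), array([-1.7, -1.4])]
funnel [754.7  -4.3   4.1] [array([-0.9,  0.2]), array([-0.9, -0.8])]
chest top L front [ 642.  -109.8  127.9] [array([-2.1,  0.3]), array([-2.3, -2.1])]
chest top R front [ 641.5 -334.5  142.9] [array([-1.8, -0.1]), array([-1.8, -1.4])]
0 [array([624.9, 336.9]), array([596. , 103.7]), array([466.4, 120.3]), array([498. , 351.2])]
8 [array([623.1, 334.1]), array([594.5, 102.9]), array([466. , 119.4]), array([497.3, 348.3])]
wrench [array([444.8,  15.4]), array([451.1, -17.7]), array([274.7, -67.4])]
```

Emit:
play_rows([
  [[1, 0.7, 0.2], [0, 0, 0.65]],
  [[1, 0.7, 0.2], [0, 0, 0.7]],
  [[1, 0.7, 0.2], [0, 0, 0.7]],
  [[1, 0.7, 0.2], [0, 0, 0.7]],
  [[1, 0.7, 0.2], [0, 0, 0.7]],
  [[1, 0.7, 0], [0, 0, 0.7]],
  [[1, 0.7, 0], [0, 0, 0.7]],
  [[1, 0.7, 0], [0, 0, 0.7]],
  [[1, 0.7, 0], [0, 0, 0.7]],
  [[1, 0.7, 0], [0, 0, 0.7]],
  [[1, 0.7, 0], [0, 0, 0.7]],
  [[1, 0.7, 0], [0, 0, 0.6]],
], hand=-0.5)

```text
time: 3.1
tool_pos: [565.3, -230.8, 231.3]
tcp_rot: [3.142, 0.0, 1.555]
contact_force: [0.9, -1.1, 0.0]
grip_width: 22.9
finger_force: 0.0
```

```bash
python3 - <<'E'
from h import *
o=get_obs();print(o["tool_pos"],o["tcp_rot"],o["grip_width"],o["time"],o["joint_positions"])
P,f=cam("wrist",o=o);cv2.imwrite("pics/w1.png",f[...,::-1]);np.save("P1.npy",P)
for q in("drawer_handle","drawer_in"):
  for d in pinpoint(q,"wrist")[:2]: print(q,d, onz(P,d["at"][::-1],105))
E
```

```text
[ 565.30857183 -230.83327727  231.29205243] [3.14153888e+00 6.33288669e-05 1.55469138e+00] 22.9155963619718 3.1 [-5.13098286e-01  4.84208296e-01  1.21880094e+00 -3.02923719e-05
  1.43850596e+00 -4.96989347e-01]
drawer_handle {'at': [211.3, 350.0], 'p': 0.93} [ 595.9 -218.4]
```

View pics/w1.png

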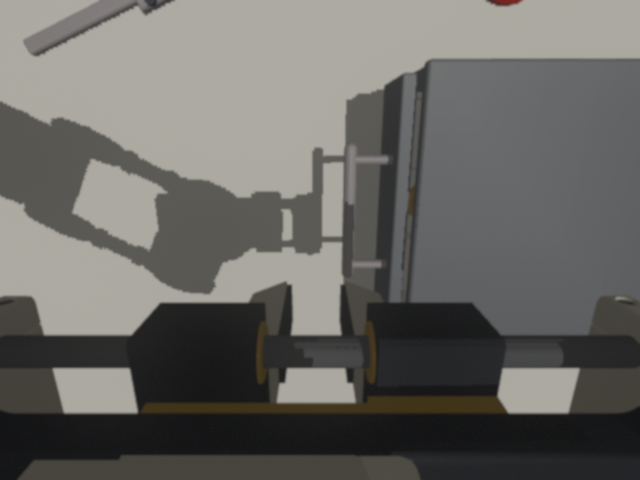

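Wrist view shows the bar from (350,145) to (350,276), front panel to its right near col 400; x≈594–596, matches the two-view result (height 105).

Emit:
play_rows([
  [[0.5, 0.2, 0], [0, 0, 0]],
  [[0.45, 0.2, 0], [0, 0, 0]],
  [[0, 0, -0.9], [0, 0, 0]],
  [[0, 0, -0.9], [0, 0, 0]],
  [[0, 0, -0.9], [0, 0, 0]],
  [[0, 0, -0.8], [0, 0, 0]],
  [[0, 0, -0.77], [0, 0, 0]],
  [[0, 0, 0], [0, 0, 0]],
])

```text
time: 4.25
tool_pos: [591.6, -219.5, 101.5]
tcp_rot: [-3.138, -0.002, 1.551]
contact_force: [-0.0, -0.8, -0.4]
grip_width: 23.1
finger_force: 0.0
```

Emit:
play_rows([
  [[0, 0, 0], [0, 0, 0]],
  [[0, 0, 0], [0, 0, 0]],
  [[0, 0, 0], [0, 0, 0]],
], hand=-1)

```text
time: 4.62
tool_pos: [593.2, -219.8, 104.2]
tcp_rot: [3.14, 0.001, 1.552]
contact_force: [0.1, 0.5, 0.4]
grip_width: 0.9
finger_force: 0.0
```

```bash
python3 - <<'E'
from h import *
o=get_obs();print(o["tool_pos"],o["grip_width"],o["finger_force"],o["time"])
P,f=cam("wrist",o=o);_,s=cam("scene")
cv2.imwrite("pics/m1.png",np.hstack([f[::1,::1],cv2.resize(s[200:360,120:280],(480,480))])[:, :, ::-1].copy()[:, :1120][::1] if 0 else cv2.resize(np.hstack([f,cv2.resize(s[200:360,120:280],(480,480))])[...,::-1],(800,343)))
E
```

```text
[ 593.2395257  -219.80635564  104.16324942] 0.8507044629083482 0.0 4.625
```

View pics/m1.png

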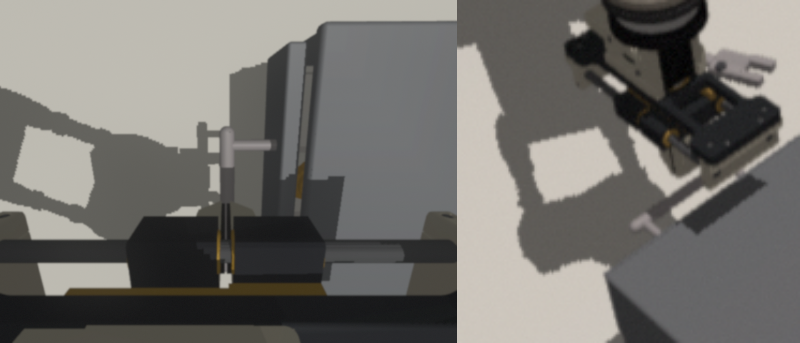

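```bash
python3 - <<'E'
from h import *
P,f=cam("wrist");P1=np.load("P1.npy")
Pt,_=cam("top"); Ps,_=cam("scene")
print(tri(P1,(350,147),P,(317,181)), tri(P,(317,181),Pt,(417,243)),tri(P,(317,181),Ps,(250,275)))
for n,p in(("bar L",(595,-163,105)),("tip",(593,-220,90))):
  for Q in(P,Ps,Pt): q=Q@np.r_[p,1];print(n,q[:2]/q[2])
c=np.vstack([f[130:330,220:420]]);cv2.imwrite("pics/m2.png",cv2.resize(c,(600,600),interpolation=2)[...,::-1])
E
```

```text
(array([ 595.5, -164. ,   97. ]), [array([-0.5, -0.4]), array([0.8, 0.7])]) (array([ 594. , -165.4,  104.6]), [array([-2.2,  5.8]), array([-0.9, -0.4])]) (array([ 594.4, -163.8,  100.9]), [array([-1.4,  1.5]), array([0.2, 0. ])])
bar L [316.76719495 182.13335719]
bar L [250.57341981 273.47302096]
bar L [414.72421924 241.94241243]
tip [314.99641864 275.77436167]
tip [228.17339563 294.50908257]
tip [445.43944238 245.70648159]
```

View pics/m2.png

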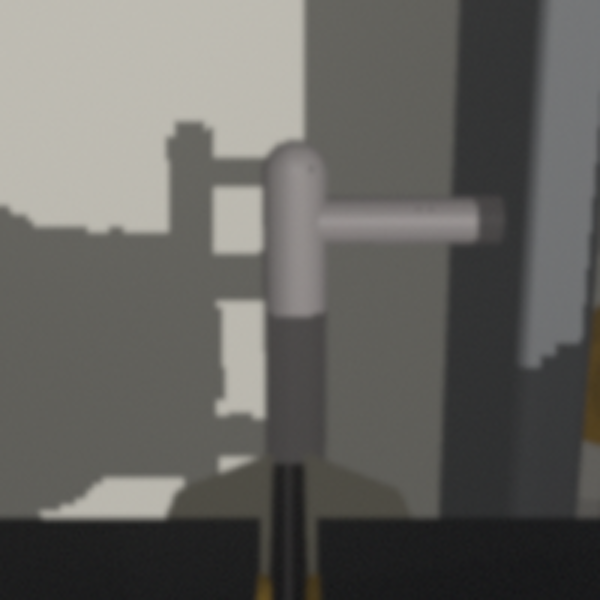

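Emit:
play_rows([
  [[-0.25, 0, 0], [0, 0, 0]],
  [[-0.25, 0, 0], [0, 0, 0]],
  [[0, 0, 0], [0, 0, 0]],
])

```text
time: 5.25
tool_pos: [577.2, -219.7, 103.4]
tcp_rot: [-3.141, -0.0, 1.551]
contact_force: [-0.7, -0.1, -0.6]
grip_width: 0.4
finger_force: 0.0
```

```bash
python3 - <<'E'
from h import *
o=get_obs();print(o["tool_pos"],o["grip_width"],o["finger_force"],o["contact_force"],o["time"])
P,f=cam("wrist",o=o)
c=f[130:330,220:420];cv2.imwrite("pics/m3.png",cv2.resize(c,(600,600),interpolation=2)[...,::-1])
print(pinpoint("drawer_handle","wrist")[:1])
E
```

```text
[ 577.16319092 -219.65206367  103.37274721] 0.4104697316613658 0.0 [-0.67046127 -0.05666768 -0.62909398] 5.25
[{'at': [288.0, 348.2], 'p': 0.71}]
```

View pics/m3.png

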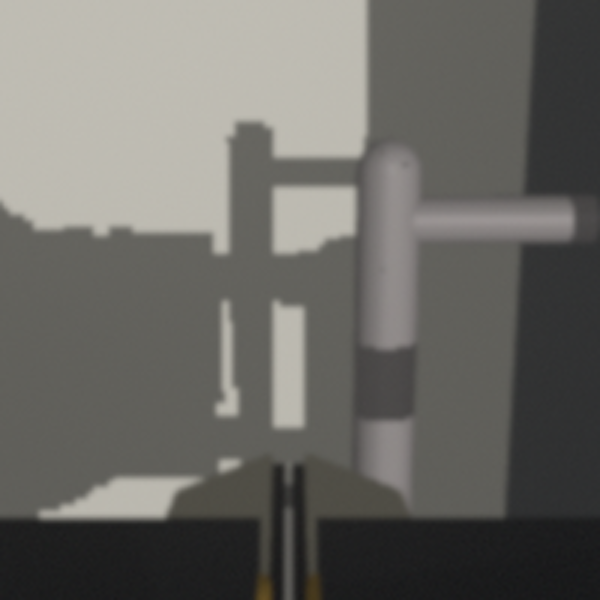

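```bash
python3 - <<'E'
from h import *
o=get_obs();P,f=cam("wrist",o=o)
C=-np.linalg.solve(P[:,:3],P[:,3]);print("cam",C)
for z in(110,100,90,80): print(z,"row283",onz(P,(350,283),z),"row300",onz(P,(350,300),z),"end",onz(P,(349,178),z),"w",onz(P,(358,230),z)[0]-onz(P,(340,230),z)[0])
for z in (88,96,104,112,140,160): q=P@np.array([577.2,-210,z,1]);print(z,q[:2]/q[2])
Ps,s=cam("scene");Pt,t=cam("top")
for cam_ in("top","scene"):print(cam_,pinpoint("drawer_handle",cam_)[:1])
a=cv2.resize(s[220:320,180:280],(400,400),interpolation=2);b=cv2.resize(t[190:290,395:495],(400,400),interpolation=2)
cv2.imwrite("pics/m4.png",np.hstack([a,b])[...,::-1])
E
```

```text
cam [ 579.66158695 -136.86802624  285.77275904]
110 row283 [ 596.4 -215.9] row300 [ 596.5 -225.8] end [ 595.4 -160.5] w 9.100000000000023
100 row283 [ 597.4 -220.4] row300 [ 597.5 -230.9] end [ 596.3 -161.9] w 9.600000000000023
90 row283 [ 598.4 -224.9] row300 [ 598.5 -236. ] end [ 597.2 -163.2] w 10.200000000000045
80 row283 [ 599.3 -229.4] row300 [ 599.4 -241. ] end [ 598.1 -164.6] w 10.600000000000023
88 [313.65153731 258.79780963]
96 [313.58316319 263.74168775]
104 [313.50944134 269.07223977]
112 [313.42971885 274.83667612]
140 [313.0911006  299.32090057]
160 [312.77108723 322.45987563]
top [{'at': [247.0, 451.8], 'p': 0.77}]
scene [{'at': [289.2, 228.6], 'p': 0.88}]
```

View pics/m4.png

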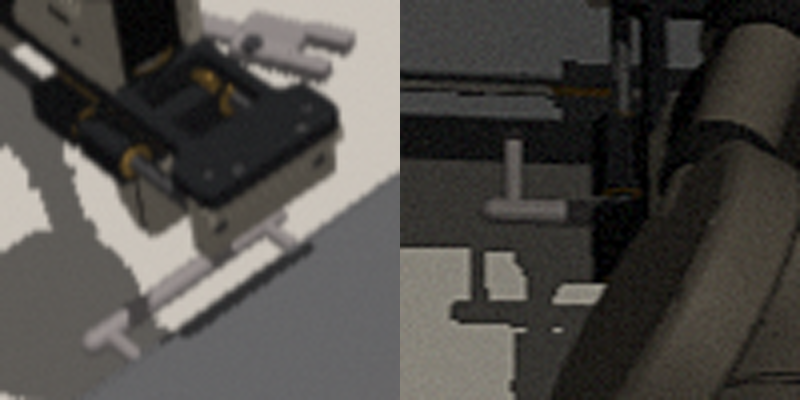

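```bash
python3 - <<'E'
from h import *
Ps,s=cam("scene");Pw,w=cam("wrist")
pr=lambda P,p:np.round((P@np.r_[p,1])[:2]/(P@np.r_[p,1])[2]).tolist()
for x in(577,596,640,672):
  for z in(90,120,150,180): print(x,z,"scene crop",[ (a-b)*4 for a,b in zip(pr(Ps,(x,-220,z)),(180,220))],"wrist",pr(Pw,(x,-210,z)),pr(Pw,(x,-182,z)))
E
```

```text
577 90 scene crop [172.0, 280.0] wrist [313.0, 260.0] [312.0, 213.0]
577 120 scene crop [164.0, 236.0] wrist [313.0, 282.0] [311.0, 227.0]
577 150 scene crop [156.0, 192.0] wrist [312.0, 311.0] [311.0, 247.0]
577 180 scene crop [148.0, 144.0] wrist [311.0, 354.0] [309.0, 277.0]
596 90 scene crop [196.0, 300.0] wrist [346.0, 260.0] [346.0, 212.0]
596 120 scene crop [188.0, 256.0] wrist [351.0, 281.0] [351.0, 227.0]
596 150 scene crop [184.0, 212.0] wrist [358.0, 310.0] [359.0, 246.0]
596 180 scene crop [176.0, 164.0] wrist [367.0, 353.0] [369.0, 276.0]
640 90 scene crop [260.0, 348.0] wrist [422.0, 258.0] [426.0, 211.0]
640 120 scene crop [252.0, 308.0] wrist [439.0, 279.0] [444.0, 225.0]
640 150 scene crop [248.0, 260.0] wrist [463.0, 308.0] [470.0, 244.0]
640 180 scene crop [240.0, 212.0] wrist [497.0, 351.0] [509.0, 274.0]
672 90 scene crop [308.0, 384.0] wrist [478.0, 257.0] [484.0, 210.0]
672 120 scene crop [300.0, 344.0] wrist [504.0, 278.0] [512.0, 224.0]
672 150 scene crop [296.0, 296.0] wrist [540.0, 307.0] [551.0, 243.0]
672 180 scene crop [292.0, 252.0] wrist [592.0, 349.0] [611.0, 272.0]
```

The fingertips look about 30 mm higher than the text says (bar passes underneath them). I'll reopen, recentre and feel downward.

Emit:
play_rows([
  [[0, 0, 0.1], [0, 0, 0]],
  [[0.3, 0, 0], [0, 0, 0]],
  [[0.3, 0, 0], [0, 0, 0]],
  [[0, 0, -0.2], [0, 0, 0]],
  [[0, 0, -0.2], [0, 0, 0]],
  [[0, 0, 0], [0, 0, 0]],
], hand=-0.5)

```text
time: 6.45
tool_pos: [595.2, -219.3, 93.2]
tcp_rot: [-3.14, -0.001, 1.552]
contact_force: [-0.6, 0.5, -0.2]
grip_width: 22.9
finger_force: 0.0
```

Emit:
play_rows([
  [[0, 0, -0.15], [0, 0, 0]],
  [[0, 0, -0.15], [0, 0, 0]],
  [[0, 0, 0], [0, 0, 0]],
])

```text
time: 6.82
tool_pos: [595.6, -219.5, 84.8]
tcp_rot: [-3.141, -0.0, 1.552]
contact_force: [0.3, -0.1, -0.3]
grip_width: 23.1
finger_force: 0.0
```

Emit:
play_rows([
  [[0, 0, 0], [0, 0, 0]],
  [[0, 0, 0], [0, 0, 0]],
], hand=-1)

```text
time: 7.08
tool_pos: [596.0, -219.7, 85.5]
tcp_rot: [3.141, 0.0, 1.552]
contact_force: [0.5, 0.1, -0.8]
grip_width: 7.6
finger_force: 0.0
```

Emit:
play_rows([
  [[0, 0, 0], [0, 0, 0]],
  [[0, 0, 0], [0, 0, 0]],
])

```text
time: 7.32
tool_pos: [595.9, -219.6, 85.4]
tcp_rot: [3.141, 0.0, 1.552]
contact_force: [-0.6, 0.4, 1.0]
grip_width: 0.3
finger_force: 0.4
```

Emit:
play_rows([
  [[0, 0, 0], [0, 0, 0]],
  [[0, 0, 0], [0, 0, 0]],
  [[0, 0, -0.2], [0, 0, 0]],
  [[0, 0, -0.2], [0, 0, 0]],
  [[0, 0, 0], [0, 0, 0]],
], hand=-0.5)

```text
time: 7.95
tool_pos: [595.3, -219.4, 72.2]
tcp_rot: [-3.14, -0.001, 1.552]
contact_force: [0.2, 0.0, 0.2]
grip_width: 22.7
finger_force: 0.0
```

Emit:
play_rows([
  [[0, 0, -0.2], [0, 0, 0]],
  [[0, 0, -0.1], [0, 0, 0]],
  [[0, 0, 0], [0, 0, 0]],
])

```text
time: 8.32
tool_pos: [595.7, -219.5, 63.9]
tcp_rot: [-3.141, -0.0, 1.552]
contact_force: [0.2, -0.2, 0.0]
grip_width: 23.1
finger_force: 0.0
```

Emit:
play_rows([
  [[0, 0, 0], [0, 0, 0]],
  [[0, 0, 0], [0, 0, 0]],
  [[0, 0, 0], [0, 0, 0]],
], hand=-1)

```text
time: 8.7
tool_pos: [595.6, -219.7, 64.4]
tcp_rot: [-3.141, 0.0, 1.552]
contact_force: [-2.3, 0.6, 0.4]
grip_width: 9.8
finger_force: 30.0
```

Now 30 N on the bar (width 9.8): gripped, so the tips sit ~26 mm behind the reported TCP (≈40 mm offset along the tool). Pull.

Emit:
play_rows([
  [[-0.3, 0, 0], [0, 0, 0]],
  [[-0.4, 0.01, 0], [0, 0, 0]],
  [[-0.4, 0.01, 0], [0, 0, 0]],
  [[-0.4, 0.01, 0], [0, 0, 0]],
  [[-0.4, 0.01, 0], [0, 0, 0]],
  [[-0.4, 0.01, 0], [0, 0, 0]],
  [[-0.4, 0.01, 0], [0, 0, 0]],
  [[-0.4, 0.01, 0], [0, 0, 0]],
  [[-0.4, 0.01, 0], [0, 0, 0]],
  [[-0.4, 0.01, 0], [0, 0, 0]],
  [[0, 0, 0], [0, 0, 0]],
])

```text
time: 10.07
tool_pos: [476.8, -217.9, 64.4]
tcp_rot: [-3.139, 0.001, 1.552]
contact_force: [-2.7, -7.8, -0.5]
grip_width: 9.6
finger_force: 30.0
```

Emit:
play_rows([
  [[-0.15, 0, 0], [0, 0, 0]],
  [[-0.1, 0, 0], [0, 0, 0]],
  [[0, 0, 0], [0, 0, 0]],
])

```text
time: 10.45
tool_pos: [472.1, -217.9, 64.4]
tcp_rot: [3.139, 0.002, 1.551]
contact_force: [6.9, -4.8, -5.3]
grip_width: 10.0
finger_force: 30.0
```

Emit:
play_rows([
  [[-0.1, 0, 0], [0, 0, 0]],
  [[-0.1, 0, 0], [0, 0, 0]],
  [[0, 0, 0], [0, 0, 0]],
])

```text
time: 10.82
tool_pos: [472.4, -218.0, 64.5]
tcp_rot: [3.126, 0.003, 1.55]
contact_force: [31.6, -0.4, -21.4]
grip_width: 10.2
finger_force: 30.0
```

Emit:
play_rows([
  [[0.15, 0, 0], [0, 0, 0]],
  [[0, 0, 0], [0, 0, 0]],
])

```text
time: 11.08
tool_pos: [472.2, -217.9, 64.4]
tcp_rot: [3.136, 0.002, 1.552]
contact_force: [11.6, -3.5, -9.0]
grip_width: 9.8
finger_force: 30.0
```

Emit:
play_rows([
  [[0, 0, 0], [0, 0, 0]],
  [[0, 0, 0], [0, 0, 0]],
  [[0, 0, 0.5], [0, 0, 0]],
  [[0, 0, 1], [0, 0, 0]],
  [[0, 0, 1], [0, 0, 0]],
  [[0, 0, 1], [0, 0, 0]],
  [[0, 0, 1], [0, 0, 0]],
  [[0, 0, 0.5], [0, 0, 0]],
  [[0, 0, 0], [0, 0, 0]],
], hand=-0.5)

```text
time: 12.2
tool_pos: [470.0, -217.0, 215.2]
tcp_rot: [3.14, 0.001, 1.552]
contact_force: [0.3, -0.4, -0.7]
grip_width: 23.2
finger_force: 0.0
```

```bash
python3 - <<'E'
from h import *
o=get_obs();print(o["tool_pos"],o["time"])
P,f=cam("wrist",o=o);cv2.imwrite("pics/w2.png",f[...,::-1])
pp=lambda q,c:[(np.round(d["at"]).tolist(),round(d["p"],2)) for d in pinpoint(q,c)[:6]]
for q in("drawer_in","drawer_handle","cell_00"):
  for a,p in pp(q,"wrist"): print("w",q,a,p,onz(P,a[::-1],105 if "han" in q else 54))
Pt,t=cam("top")
for q in("drawer_in","drawer_handle","cell_00"):
  for a,p in pp(q,"top"): print("t",q,a,p,onz(Pt,a[::-1],105 if "han" in q else 54))
cv2.imwrite("pics/t2.png",cv2.resize(t[150:330,340:540],(800,720)[:2])[:600,:,::-1])
E
```

```text
[ 470.00279028 -217.03908598  215.24214603] 12.2
w drawer_in [280.0, 439.0] 0.68 [ 596.8 -287.3]
w drawer_in [214.0, 422.0] 0.56 [ 574.4 -216.9]
w drawer_handle [228.0, 319.0] 0.91 [ 473.4 -215. ]
w cell_00 [150.0, 450.0] 0.94 [ 596.1 -156.6]
w cell_00 [149.0, 400.0] 0.93 [ 549.8 -154.9]
w cell_00 [218.0, 446.0] 0.92 [ 598.2 -221.4]
w cell_00 [274.0, 389.0] 0.57 [ 544.8 -279.6]
w cell_00 [218.0, 394.0] 0.56 [ 547.3 -220.4]
w cell_00 [279.0, 439.0] 0.56 [ 596.7 -286.2]
t drawer_in [260.0, 444.0] 0.61 [ 574.1 -227. ]
t drawer_handle [318.0, 451.0] 0.97 [ 467.4 -221.4]
t cell_00 [249.0, 480.0] 0.95 [ 596.1 -293.4]
t cell_00 [246.0, 411.0] 0.89 [ 598.3 -167.5]
t cell_00 [273.0, 441.0] 0.88 [ 550.2 -220.9]
t cell_00 [276.0, 478.0] 0.86 [ 546.5 -287.7]
t cell_00 [245.0, 440.0] 0.71 [ 601.6 -220.5]
t cell_00 [274.0, 408.0] 0.7 [ 546.8 -161.3]
```

View pics/w2.png

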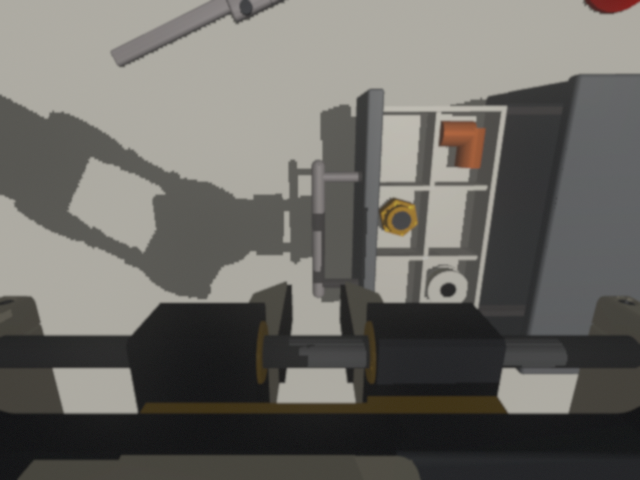

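Wrist view: drawer out; elbow in back-left cell, nut front-middle, spool back-right; so cell_00 (front-left, ~(405,145)) and cell_11 (back-middle, ~(455,220)) are empty. Move over to the rack.

Emit:
play_rows([
  [[0, 1, 0.2], [0, 0, -1]],
  [[0, 1, 0.2], [0, 0, -1]],
  [[0, 1, 0.2], [0, 0, -1]],
  [[0, 1, 0.2], [0, 0, -1]],
  [[0, 1, 0.2], [0, 0, -1]],
  [[0, 1, 0], [0, 0, -1]],
  [[0, 1, 0], [0, 0, -1]],
  [[0, 1, 0], [0, 0, -1]],
  [[0, 1, 0], [0, 0, -1]],
  [[0, 1, 0], [0, 0, -1]],
  [[0, 1, 0], [0, 0, -1]],
  [[0, 1, 0], [0, 0, -1]],
], hand=0.2)

```text
time: 14.1
tool_pos: [469.7, 144.1, 244.0]
tcp_rot: [3.141, 0.0, -0.128]
contact_force: [0.4, -0.5, -0.5]
grip_width: 55.6
finger_force: 0.0
```

Emit:
play_rows([
  [[0, 1, 0], [0, 0, 0]],
  [[0, 1, 0], [0, 0, 0]],
  [[0, 0.7, 0], [0, 0, 0]],
  [[0, 0, 0], [0, 0, 0]],
])

```text
time: 14.6
tool_pos: [469.6, 225.1, 243.8]
tcp_rot: [3.141, 0.001, -0.122]
contact_force: [-0.2, -0.4, 0.3]
grip_width: 55.2
finger_force: 0.0
```

```bash
python3 - <<'E'
from h import *
o=get_obs();print(o["tool_pos"],o["tcp_rot"],o["time"],o["grip_width"])
P,f=cam("wrist",o=o);cv2.imwrite("pics/w3.png",f[...,::-1]);np.save("P3.npy",P)
for q in("jar_a","tin"):
  for d in pinpoint(q,"wrist")[:3]: print(q,np.round(d["at"]),d["p"])
E
```

```text
[469.57697051 225.12330646 243.77721061] [ 3.14129117e+00  7.25260853e-04 -1.21635723e-01] 14.6 55.18765627981119
jar_a [112. 227.] 0.64
jar_a [114. 375.] 0.61
tin [119. 305.] 0.59
```

View pics/w3.png

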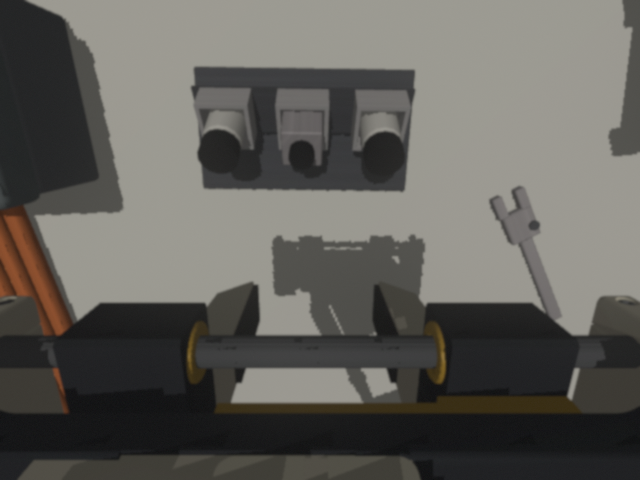

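```bash
python3 - <<'E'
from h import *
Pw=np.load("P3.npy");Pt,_=cam("top");Ps,_=cam("scene")
for n,w,s in(("L",(220,151),(141,267)),("R",(382,149),(231,280)),("tin",(302,155),(184,276))):
    print(n,*tri(Pw,w,Pt,s))
for n,w,s in(("L",(220,151),(377,166)),("R",(382,149),(331,189))): print(n,"scene",*tri(Pw,w,Ps,s))
print([onz(Pw,u,8) for u in((195,68),(414,70),(407,190),(205,187))])
pr=lambda P,p:np.round((P@np.r_[p,1])[:2]/(P@np.r_[p,1])[2],1).tolist()
# model: fit jar top given yaw, tilt; predicted origin
psi=-.122;rx=np.array([np.cos(psi),np.sin(psi),0]);ax=-np.sin(.6)*rx+np.cos(.6)*np.array([0,0,1])
print("axis",ax)
np.set_printoptions(suppress=True)
f=cv2.imread("pics/w3.png")
# wrist & top views projections of hypothesised tops at height z
for z in(80,85,90,95,100):
    for n,w in(("L",(220,151)),("R",(382,149))):
        p=np.r_[onz(Pw,w,z),z];print(z,n,p,"top",pr(Pt,p),"scene",pr(Ps,p),"org wrist",pr(Pw,p-70*ax))
# drawer cells from w2 pose
P2,_=cam("wrist",c=None,o=None) if 0 else (None,None)
E
python3 - <<'E'
import cv2;a=cv2.imread("pics/top0.png")[225:325,110:270];b=cv2.imread("pics/scene0.png")[150:250,300:420]
import numpy as np
cv2.imwrite("pics/c.png",np.vstack([cv2.resize(a,(480,300),interpolation=2),cv2.resize(b,(360,300),interpolation=2)[:, :360] if 0 else cv2.copyMakeBorder(cv2.resize(b,(360,300),interpolation=2),0,0,0,120,0)]))
E
```

```text
L [541.3 303.8  90.7] [array([ 1.9, -1.3]), array([-0.6,  0.2])]
R [525.1 154.1  63.8] [array([ 1.5, -3.1]), array([-0.6,  0.9])]
tin [528.6 231.8  81.8] [array([ 1.2, -1.6]), array([-0.4,  0.4])]
L scene [540.  305.9  89.4] [array([0.3, 0.2]), array([ 0.1, -0. ])]
R scene [521.2 158.   91.1] [array([2.8, 3.3]), array([0.7, 0.2])]
[array([624.9, 336.7]), array([595. , 107.2]), array([468.2, 120.4]), array([500. , 352.9])]
axis [-0.56044561  0.06871562  0.82533561]
80 L [540.  308.6  80. ] top [139.6, 268.8] scene [377.5, 168.7] org wrist [230.9, 108.9]
80 R [523.5 158.5  80. ] top [226.3, 280.6] scene [332.5, 193.2] org wrist [374.4, 107.1]
85 L [540.1 307.3  85. ] top [139.4, 268.4] scene [377.3, 167.2] org wrist [231.1, 108.5]
85 R [523.9 159.3  85. ] top [225.4, 279.9] scene [332.9, 191.5] org wrist [374.4, 106.6]
90 L [540.3 305.9  90. ] top [139.2, 267.8] scene [377.2, 165.8] org wrist [231.3, 107.8]
90 R [524.3 160.2  90. ] top [224.4, 279.3] scene [333.3, 189.6] org wrist [374.2, 106.0]
95 L [540.4 304.6  95. ] top [139.0, 267.3] scene [377.0, 164.4] org wrist [231.4, 107.3]
95 R [524.7 161.   95. ] top [223.4, 278.7] scene [333.7, 187.8] org wrist [374.2, 105.4]
100 L [540.6 303.3 100. ] top [138.8, 266.8] scene [376.9, 162.9] org wrist [231.5, 106.7]
100 R [525.1 161.9 100. ] top [222.4, 278.0] scene [334.2, 186.0] org wrist [374.0, 104.8]
```

View pics/c.png

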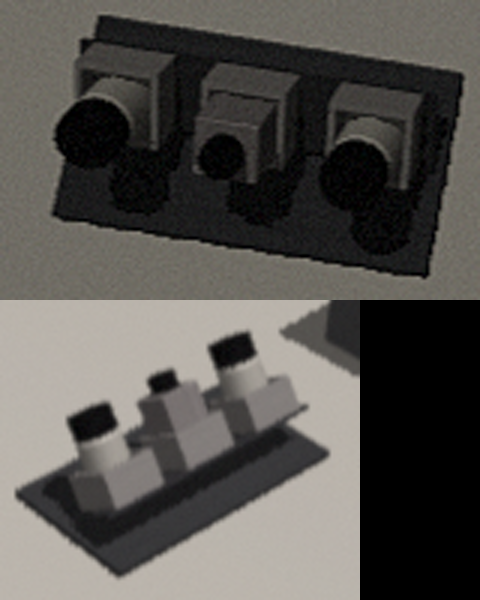

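```bash
python3 - <<'E'
from h import *
P=np.load("P3.npy");T=np.array([469.6,225.1,243.8])
for dz in(-14,0,10,20,30,40):
    z=T[2]+dz;a=onz(P,(258.5,286),z);b=onz(P,(374,285),z);print(dz,np.linalg.norm(a-b),(a+b)/2-T[:2])
E
```

```text
-14 68.53393320100635 [-8.35  2.85]
0 63.59756284638588 [-1.95  2.1 ]
10 60.07478672454858 [2.55 1.55]
20 56.55201145847952 [7.05 1.  ]
30 53.12861752389197 [11.65  0.5 ]
40 49.60584642962963 [16.15 -0.05]
```

Emit:
play_rows([
  [[0.14, -0.44, -0.5], [-0.1, -0.86, 0]],
  [[0.14, -0.44, -0.7], [-0.1, -0.86, 0]],
  [[0.14, -0.44, -0.7], [-0.1, -0.86, 0]],
  [[0.14, -0.44, -0.75], [-0.12, -0.86, 0]],
  [[0.13, -0.42, -0.8], [-0.12, -0.86, 0]],
  [[0, 0, 0], [0, 0, 0]],
  [[0, 0, 0], [0, 0, 0]],
])

```text
time: 15.72
tool_pos: [493.5, 157.0, 151.0]
tcp_rot: [3.127, -0.573, -0.13]
contact_force: [-0.0, -0.5, 0.3]
grip_width: 54.9
finger_force: 0.0
```

```bash
cat > st.py <<'E'
from h import *
import sys
o=get_obs();M=R.from_euler("xyz",o["tcp_rot"]).as_matrix()
print(o["tool_pos"].round(1),"toolz",M[:,2].round(3),"tooly",M[:,1].round(3),"grasp",(o["tool_pos"]-44*M[:,2]).round(1),o["joint_positions"].round(2),o["time"])
if len(sys.argv)>1:
    P,f=cam("wrist",o=o);cv2.imwrite(sys.argv[1],f[...,::-1])
E
python3 st.py pics/w4.png
```

```text
[493.5 157.  151. ] toolz [ 0.536 -0.084 -0.84 ] tooly [-0.137 -0.99   0.012] grasp [469.9 160.7 188. ] [ 0.33  0.19  2.09 -0.65  0.43  2.57] 15.725
```

View pics/w4.png

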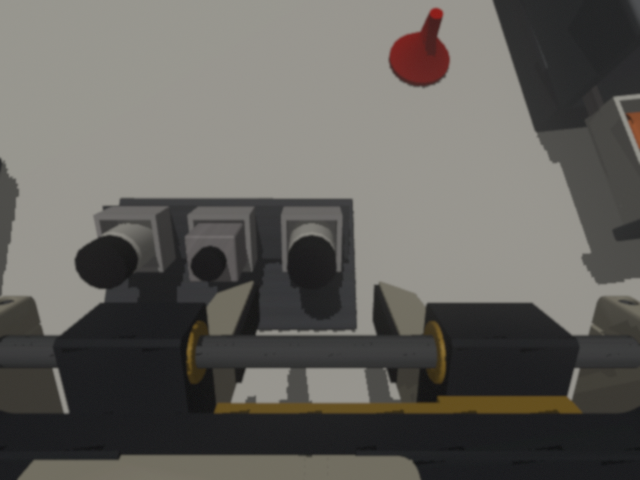

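I've used up the picture views, so from here I rely on numbers (detectors, forces). Cap in this view at (313,262), jaws centred at col 316 – aligned.

```bash
python3 - <<'E'
from h import *
o=get_obs();P,f=cam("wrist",o=o);P3=np.load("P3.npy");Pt,_=cam("top");np.save("P4.npy",P)
print(tri(P,(313,262),P3,(383,149)),tri(P,(107,262),P3,(220,151)),tri(P,(313,262),Pt,(228.5,283)),tri(P,(107,262),Pt,(140.7,269)))
M=R.from_euler("xyz",o["tcp_rot"]).as_matrix()
for p in((523,155.5,92),(524,154,90)):
    print((M.T@(np.array(p)-o["tool_pos"])).round(1)); q=P@np.r_[p,1];print(q[:2]/q[2])
E
```

```text
(array([522.4, 156.1,  69. ]), [array([ 0.6, -0.4]), array([-0.5,  0.3])]) (array([539.7, 307.9,  84.5]), [array([ 0.5, -0.5]), array([-0.4,  0.5])]) (array([521. , 156.3,  70.5]), [array([0.6, 1. ]), array([-0.1, -0.3])]) (array([537. , 301.5,  96. ]), [array([ 0.8, -1.4]), array([-0.2,  0.3])])
[-7.7 -3.1 65.6]
[314.44706415 254.00395079]
[-7.8 -1.8 67.9]
[316.26262725 253.05404586]
```

Emit:
play_rows([
  [[-0.2, 0.15, -0.15], [0, 0, 0]],
  [[0.44, -0.07, -0.7], [0, 0, 0]],
  [[0.44, -0.07, -0.7], [0, 0, 0]],
  [[0, 0, 0], [0, 0, 0]],
  [[0, 0, 0], [0, 0, 0]],
])

```text
time: 16.5
tool_pos: [513.1, 157.1, 104.1]
tcp_rot: [3.126, -0.574, -0.129]
contact_force: [0.5, 0.4, 0.4]
grip_width: 54.9
finger_force: 0.0
```

```bash
python3 st.py pics/w5.png
```

```text
[513.1 157.1 104.1] toolz [ 0.536 -0.085 -0.84 ] tooly [-0.137 -0.991  0.013] grasp [489.5 160.9 141. ] [ 0.31  0.3   2.11 -0.89  0.32  2.81] 16.5
```

Near the wrist's joint-5 limit at this tilt; I'll grasp with less tool tilt (0.4 rad), the jaws still straddle the jar along the row.

Emit:
play_rows([
  [[0, 0, 0.1], [0.07, 0.62, 0]],
  [[0, 0, 0.1], [0.08, 0.62, 0]],
  [[0.4, -0.05, -0.5], [0, 0, 0]],
  [[0, 0, 0], [0, 0, 0]],
  [[0, 0, 0], [0, 0, 0]],
])

```text
time: 17.18
tool_pos: [524.9, 153.1, 94.1]
tcp_rot: [3.118, -0.425, -0.129]
contact_force: [0.4, 0.3, -0.0]
grip_width: 55.3
finger_force: 0.0
```

```bash
python3 st.py
```

```text
[524.9 153.1  94.1] toolz [ 0.406 -0.077 -0.911] tooly [-0.138 -0.99   0.022] grasp [507.1 156.5 134.2] [ 0.26  0.35  1.97 -0.4   0.47  2.29] 17.175
```

Emit:
play_rows([
  [[0.26, 0, -0.6], [0, 0, 0]],
  [[0.26, -0.03, -0.6], [0, 0, 0]],
  [[0.26, -0.03, -0.64], [0, 0, 0]],
  [[0, 0, 0], [0, 0, 0]],
  [[0, 0, 0], [0, 0, 0]],
])

```text
time: 17.8
tool_pos: [548.8, 151.4, 39.2]
tcp_rot: [3.118, -0.426, -0.129]
contact_force: [0.1, -0.6, 0.8]
grip_width: 55.0
finger_force: 0.0
```

Emit:
play_rows([
  [[0, 0, 0], [0, 0, 0]],
  [[0, 0, 0], [0, 0, 0]],
  [[0, 0, 0], [0, 0, 0]],
  [[0, 0, 0], [0, 0, 0]],
], hand=-1)

```text
time: 18.3
tool_pos: [549.1, 151.3, 39.1]
tcp_rot: [3.118, -0.426, -0.129]
contact_force: [-3.0, -0.3, 6.3]
grip_width: 37.3
finger_force: 30.0
```

```bash
python3 st.py pics/w6.png
```

```text
[549.1 151.3  39.1] toolz [ 0.407 -0.077 -0.91 ] tooly [-0.139 -0.99   0.021] grasp [531.2 154.7  79.1] [ 0.24  0.48  1.97 -0.52  0.35  2.41] 18.3
```

Gripped (37.3 mm, 30 N). Lift along the pocket axis.

Emit:
play_rows([
  [[-0.19, 0.02, 0.28], [0, 0, 0]],
  [[-0.37, 0.05, 0.55], [0, 0, 0]],
  [[-0.37, 0.05, 0.55], [0, 0, 0]],
  [[-0.37, 0.05, 0.55], [0, 0, 0]],
  [[0, 0, 0.8], [0, 0, 0]],
  [[0, 0, 0.8], [0, 0, 0]],
  [[0, 0, 0.8], [0, 0, 0]],
  [[0, 0, 0], [0, 0, 0]],
])

```text
time: 19.35
tool_pos: [510.4, 156.6, 170.0]
tcp_rot: [3.12, -0.428, -0.13]
contact_force: [0.0, -1.4, -1.4]
grip_width: 36.9
finger_force: 30.0
```

```bash
python3 - <<'E'
from h import *
o=get_obs();M=R.from_euler("xyz",o["tcp_rot"]).as_matrix()
print(o["tool_pos"],M[:,2],o["finger_force"],o["grip_width"],o["joint_positions"].round(2),o["time"])
P,f=cam("wrist",o=o);cv2.imwrite("pics/w7.png",f[...,::-1])
Ps,s=cam("scene");m=trace("jar_a","scene")
for d in m[:3]:
    print("scene",np.round(d["at"]),round(d["p"],2),d["mask"].sum(), [v.tolist() for v in cv2.minAreaRect(np.argwhere(d["mask"])[:,::-1].astype(np.float32))[:1]] if 0 else cv2.minAreaRect(np.argwhere(d["mask"])[:,::-1].astype(np.float32)))
for d in pinpoint("jar_a","scene")[:3]: print(np.round(d["at"]),d["p"])
for d in trace("tin","scene")[:1]: print("tin",d["at"],d["p"])
E
```

```text
[510.41451383 156.64936959 170.0430167 ] [ 0.40889319 -0.0757141  -0.90943594] 29.977790073680808 36.89479016491463 [ 0.27  0.21  1.91 -0.3   0.66  2.18] 19.35
scene [148. 323.] 0.77 469 ((323.89996337890625, 146.70001220703125), (34.78504943847656, 17.076295852661133), 71.56504821777344)
scene [173. 382.] 0.74 302 ((378.6597900390625, 171.51548767089844), (20.820783615112305, 14.933527946472168), 68.96248626708984)
scene [290. 214.] 0.72 187 ((213.03843688964844, 289.3076477050781), (12.203402519226074, 17.47305679321289), 56.30992889404297)
[188. 387.] 0.85
[162. 326.] 0.68
tin [184.8, 356.1] 0.67
```

```bash
python3 - <<'E'
from h import *
c=capture("wrist")
P,_=cam("wrist",c=c,o=dict(tcp_rot=[3.1412,.001,1.552],tool_pos=np.array([470.0,-217.04,215.24])))
np.save("P2.npy",P)
f=cv2.imread("pics/w2.png",0).astype(int)
for r in(125,160,205,235):print(r,"cols360+",f[r,360:510:2].tolist())
for cc in(402,407): print(cc,"rows95+",f[95:300:3,cc].tolist())
for u in((434,145),(430,222),(503,120),(376,150)): print(u,onz(P,u,84),onz(P,u,125))
E
```

```text
125 cols360+ [56, 56, 57, 67, 93, 109, 111, 110, 112, 112, 110, 132, 181, 185, 185, 186, 186, 186, 186, 186, 186, 186, 186, 186, 186, 185, 185, 185, 184, 183, 139, 96, 94, 92, 81, 81, 81, 111, 175, 179, 121, 66, 88, 98, 97, 97, 97, 98, 97, 97, 96, 96, 96, 96, 96, 96, 96, 95, 95, 91, 91, 89, 81, 78, 77, 78, 77, 78, 77, 99, 162, 177, 129, 63, 57]
160 cols360+ [54, 53, 58, 80, 103, 108, 108, 109, 110, 109, 124, 177, 183, 183, 183, 183, 183, 183, 183, 183, 183, 183, 183, 183, 184, 183, 183, 183, 168, 106, 93, 90, 83, 80, 80, 86, 153, 181, 183, 182, 182, 182, 182, 167, 104, 92, 91, 82, 63, 66, 74, 81, 88, 93, 99, 106, 109, 108, 103, 103, 94, 79, 76, 76, 76, 77, 78, 125, 174, 162, 84, 55, 55, 55, 55]
205 cols360+ [51, 52, 73, 97, 103, 105, 106, 106, 105, 122, 147, 110, 74, 65, 77, 104, 118, 126, 102, 85, 84, 94, 106, 117, 125, 131, 130, 117, 94, 91, 83, 80, 79, 86, 151, 178, 179, 178, 177, 178, 178, 178, 178, 178, 178, 177, 178, 177, 177, 178, 178, 177, 162, 102, 90, 89, 88, 80, 77, 77, 77, 77, 77, 81, 139, 172, 145, 72, 56, 56, 55, 54, 54, 54, 54]
235 cols360+ [51, 51, 58, 86, 102, 103, 1
[... 489 characters left out ...]
0, 180, 179, 177, 112, 116, 95, 121, 78, 70, 70, 70, 71, 72, 106, 129, 159, 175, 175, 174, 112, 88, 86, 164, 173, 172, 173, 173, 173, 173, 172, 172, 172, 172, 172, 170, 171, 171]
407 rows95+ [170, 170, 170, 170, 186, 176, 100, 177, 186, 186, 186, 185, 185, 185, 185, 184, 184, 184, 184, 184, 184, 183, 183, 182, 182, 182, 182, 181, 180, 123, 119, 179, 180, 179, 179, 157, 110, 118, 125, 105, 72, 70, 71, 71, 93, 123, 158, 176, 175, 176, 173, 112, 87, 86, 165, 171, 160, 160, 159, 154, 130, 129, 129, 125, 101, 101, 101, 100, 90]
(434, 145) [ 568.6 -152.6] [ 555.6 -150.5]
(430, 222) [ 570.3 -219.5] [ 557.1 -208.6]
(503, 120) [ 623.9 -133.7] [ 603.7 -134.1]
(376, 150) [ 519.9 -155.8] [ 513.3 -153.3]
```

```bash
python3 - <<'E'
from h import *
P=np.load("P2.npy")
for u in((437,125),(501.5,125),(490,205),(486,235),(402,108.5),(402,189)): print(u,onz(P,u,84))
for u in ((390,235),(410,235)): print(u,onz(P,u,54))
E
```

```text
(437, 125) [ 569.8 -136.6]
(501.5, 125) [ 623.2 -137.6]
(490, 205) [ 622.1 -205. ]
(486, 235) [ 621.9 -232.6]
(402, 108.5) [ 540.1 -123.2]
(402, 189) [ 543.6 -189.3]
(390, 235) [ 541.2 -240.1]
(410, 235) [ 561.1 -240.4]
```

Tray from wall edges: centre (569.5,-222.2), yaw -0.013, wall spacing 53≈52 and widths check. Targets: cell_02 (542.6,-288), cell_00 (544.4,-156). Rotate the jar upright and carry.

Emit:
play_rows([
  [[0, -0.4, 0.1], [0.07, 0.5, 0]],
  [[0, -0.8, 0.1], [0.09, 0.75, 0]],
  [[0.1, -1, 0], [0.09, 0.75, 0]],
  [[0.1, -1, 0], [0.09, 0.75, 0]],
  [[0.1, -1, 0], [0.09, 0.75, 0]],
  [[0.1, -1, 0], [0.09, 0.77, 0]],
  [[0.1, -1, 0], [0, 0, 0]],
  [[0.1, -1, 0], [0, 0, 0]],
  [[0.1, -1, 0], [0, 0, 0]],
  [[0.1, -1, 0], [0, 0, 0]],
  [[0, -1, 0], [0, 0, 0]],
  [[0, -1, 0], [0, 0, 0]],
])

```text
time: 21.15
tool_pos: [533.8, -180.7, 173.2]
tcp_rot: [3.113, 0.177, -0.129]
contact_force: [0.4, 0.3, -1.8]
grip_width: 37.1
finger_force: 30.0
```

Emit:
play_rows([
  [[0, -1, 0], [0, 0, 0]],
  [[0, -1, 0], [0, 0, 0]],
  [[0, -1, 0], [0, 0, 0]],
  [[0, -0.6, 0], [0, 0, 0]],
  [[0, 0, 0], [0, 0, 0]],
  [[0, 0, 0], [0, 0, 0]],
])

```text
time: 21.9
tool_pos: [534.0, -286.7, 174.0]
tcp_rot: [3.114, 0.176, -0.129]
contact_force: [0.6, -0.8, -1.8]
grip_width: 37.1
finger_force: 30.0
```

```bash
python3 - <<'E'
from h import *
o=get_obs();M=R.from_euler("xyz",o["tcp_rot"]).as_matrix()
print(o["tool_pos"],M[:,2],"grasp",o["tool_pos"]-44*M[:,2],o["finger_force"],o["grip_width"],o["joint_positions"].round(2),o["time"])
P,f=cam("wrist",o=o);cv2.imwrite("pics/w8.png",f[...,::-1])
Ps,s=cam("scene");m=trace("jar_a","scene");np.save("s8.npy",s)
pr=lambda p:np.round((Ps@np.r_[p,1])[:2]/(Ps@np.r_[p,1])[2],1).tolist()
g=o["tool_pos"]-44*M[:,2]
print("pred top,bottom,grasp",pr(g+[0,0,18]),pr(g-[0,0,52]),pr(g))
for d in m[:4]:
    print("scene",np.round(d["at"]),round(d["p"],2),d["mask"].sum(),cv2.minAreaRect(np.argwhere(d["mask"])[:,::-1].astype(np.float32)))
for d in pinpoint("jar_a","scene")[:4]: print(np.round(d["at"]),d["p"])
E
```

```text
[ 534.00069055 -286.70241549  174.04470474] [-0.17694937 -0.00529259 -0.98420573] grasp [ 541.78646275 -286.46954132  217.34975665] 29.977461957314517 37.071725980896474 [-0.56  0.62  1.16 -0.1   1.51  1.15] 21.9
pred top,bottom,grasp [168.7, 243.4] [176.0, 272.2] [170.7, 251.1]
scene [174. 381.] 0.79 299 ((378.6675109863281, 171.93557739257812), (20.46180534362793, 15.220710754394531), 68.96248626708984)
scene [261. 170.] 0.65 608 ((172.5, 254.0), (42.0, 21.0), 90.0)
[189. 385.] 0.82
[266. 168.] 0.72
```

```bash
python3 - <<'E'
from h import *
s=np.load("s8.npy").astype(int).sum(2)//3
for r in range(228,284,3): print(r,s[r,150:200:2].tolist())
E
```

```text
228 [18, 16, 17, 39, 16, 15, 15, 25, 29, 18, 17, 22, 56, 96, 72, 78, 63, 20, 48, 31, 18, 13, 17, 14, 22]
231 [14, 17, 17, 18, 16, 16, 11, 17, 25, 33, 81, 166, 194, 162, 66, 68, 50, 38, 36, 42, 27, 17, 16, 15, 20]
234 [35, 31, 17, 17, 16, 25, 42, 30, 12, 9, 13, 11, 45, 84, 35, 35, 36, 36, 48, 49, 34, 17, 17, 32, 93]
237 [18, 19, 31, 43, 42, 28, 17, 14, 12, 22, 30, 36, 36, 35, 33, 24, 28, 74, 78, 76, 44, 76, 160, 195, 199]
240 [47, 39, 32, 29, 29, 39, 34, 36, 37, 38, 37, 33, 24, 12, 18, 15, 16, 70, 75, 77, 77, 163, 198, 199, 199]
243 [34, 36, 37, 38, 36, 38, 33, 21, 23, 14, 10, 8, 11, 6, 12, 11, 9, 71, 75, 77, 77, 159, 199, 199, 198]
246 [36, 38, 34, 34, 26, 20, 22, 17, 16, 17, 15, 9, 8, 9, 23, 29, 11, 58, 76, 77, 76, 173, 198, 199, 195]
249 [50, 21, 18, 13, 12, 18, 18, 17, 16, 9, 14, 11, 12, 23, 74, 57, 14, 47, 75, 76, 143, 198, 181, 159, 149]
252 [56, 20, 16, 17, 19, 37, 28, 11, 8, 12, 15, 31, 68, 89, 85, 80, 34, 37, 79, 159, 171, 147, 148, 132, 111]
255 [64, 26, 40, 64, 74, 78, 53, 87, 94, 95, 95, 94, 92, 89, 86, 84, 180, 128, 135, 148, 144, 123, 106, 156, 194]
258 [86, 76, 77, 77, 
[... 277 characters left out ...]
184, 196, 167, 74, 53, 48, 47, 47]
267 [93, 92, 92, 91, 91, 90, 90, 92, 92, 92, 93, 91, 91, 89, 89, 86, 83, 97, 61, 47, 48, 49, 47, 46, 48]
270 [101, 149, 155, 157, 160, 190, 114, 91, 90, 93, 93, 91, 91, 92, 89, 84, 69, 48, 50, 47, 47, 47, 44, 44, 47]
273 [198, 199, 199, 198, 199, 192, 83, 79, 91, 92, 94, 92, 91, 88, 76, 52, 49, 49, 48, 47, 47, 46, 46, 47, 47]
276 [199, 197, 199, 199, 198, 201, 196, 197, 188, 90, 60, 53, 49, 48, 48, 48, 48, 47, 46, 44, 47, 46, 45, 46, 48]
279 [199, 198, 199, 199, 198, 198, 196, 167, 90, 47, 48, 47, 46, 46, 45, 48, 46, 48, 46, 47, 48, 45, 46, 47, 61]
282 [199, 198, 199, 199, 195, 150, 66, 47, 50, 47, 46, 49, 46, 48, 47, 46, 45, 48, 47, 46, 49, 48, 61, 88, 89]
```

Emit:
play_rows([
  [[0.05, -0.05, -0.6], [0, 0, 0]],
  [[0, 0, -0.8], [0, 0, 0]],
  [[0, 0, -0.6], [0, 0, 0]],
  [[0, 0, -0.4], [0, 0, 0]],
  [[0, 0, 0], [0, 0, 0]],
])

```text
time: 22.72
tool_pos: [544.7, -291.4, 105.9]
tcp_rot: [3.107, 0.152, -0.128]
contact_force: [23.5, -2.2, 11.3]
grip_width: 37.3
finger_force: 30.0
```

Emit:
play_rows([
  [[0, 0, -0.3], [0, 0, 0]],
  [[0, 0, -0.3], [0, 0, 0]],
  [[0, 0, -0.2], [0, 0, 0]],
  [[0, 0, 0], [0, 0, 0]],
])

```text
time: 23.22
tool_pos: [538.7, -290.2, 78.3]
tcp_rot: [3.11, 0.168, -0.129]
contact_force: [9.9, -2.6, -0.2]
grip_width: 37.1
finger_force: 30.0
```

Emit:
play_rows([
  [[0.15, 0, 0], [0, 0, 0]],
  [[0, 0, 0], [0, 0, 0]],
])

```text
time: 23.48
tool_pos: [539.5, -288.7, 77.2]
tcp_rot: [3.114, 0.177, -0.129]
contact_force: [-0.2, 0.0, -2.2]
grip_width: 37.3
finger_force: 30.0
```

```bash
python3 - <<'E'
from h import *
o=get_obs();M=R.from_euler("xyz",o["tcp_rot"]).as_matrix();g=o["tool_pos"]-44*M[:,2]
print(o["tool_pos"],"grasp",g,o["contact_force"],o["moment"],o["time"])
Ps,s=cam("scene");s=s.astype(int).sum(2)//3
pr=lambda p:np.round((Ps@np.r_[p,1])[:2]/(Ps@np.r_[p,1])[2],1).tolist()
print(pr(g+[0,0,18]),pr(g-[0,0,52]),pr(g))
for r in range(270,318,3): print(r,s[r,154:206:2].tolist())
for d in pinpoint("jar_a","scene")[:4]: print(np.round(d["at"]),d["p"])
for d in pinpoint("drawer_handle","scene")[:1]: print(np.round(d["at"]),d["p"],pr((472,-220,105)))
E
```

```text
[ 539.51875236 -288.68541479   77.19754569] grasp [ 547.3608978  -288.46518964  120.49249061] [-0.17092534  0.04004168 -2.22514637] [ 0.04812342 -0.06641301  0.00818579] 23.475
[179.6, 284.7] [186.0, 309.9] [181.3, 291.4]
270 [14, 16, 19, 13, 16, 18, 55, 23, 18, 16, 43, 76, 76, 76, 75, 65, 28, 22, 22, 35, 23, 23, 15, 16, 15, 17]
273 [20, 16, 16, 16, 18, 18, 16, 31, 26, 14, 21, 40, 61, 39, 24, 19, 36, 43, 76, 74, 42, 45, 45, 13, 20, 20]
276 [17, 17, 15, 19, 21, 18, 15, 19, 18, 15, 18, 16, 21, 35, 46, 47, 43, 10, 41, 39, 35, 37, 40, 31, 18, 17]
279 [19, 18, 18, 25, 28, 28, 21, 20, 9, 21, 37, 57, 58, 53, 49, 41, 36, 36, 36, 36, 58, 76, 67, 26, 21, 42]
282 [33, 35, 37, 31, 23, 19, 18, 37, 41, 27, 22, 68, 69, 42, 35, 35, 35, 28, 15, 14, 72, 78, 77, 77, 87, 90]
285 [30, 24, 16, 20, 29, 40, 30, 26, 30, 31, 40, 37, 34, 37, 50, 73, 76, 29, 16, 10, 71, 76, 79, 78, 88, 91]
288 [22, 33, 17, 27, 30, 32, 37, 40, 35, 35, 33, 26, 24, 84, 89, 89, 85, 82, 62, 17, 70, 78, 76, 83, 88, 91]
291 [47, 56, 46, 78, 48, 38, 35, 35, 25, 17, 17, 19, 22, 86, 91, 90, 89, 87, 86, 79, 71, 77, 86, 91, 90, 91]
294 [48
[... 215 characters left out ...]
, 47, 46, 47, 48, 62, 64, 75, 78, 78, 51, 91, 94, 79, 14, 8, 12, 15, 19, 11, 6, 15, 13, 10, 71, 92]
303 [49, 46, 48, 48, 60, 85, 79, 77, 77, 78, 58, 84, 92, 37, 9, 16, 19, 17, 15, 16, 18, 9, 11, 11, 32, 90]
306 [49, 46, 47, 77, 92, 91, 89, 87, 88, 85, 87, 89, 90, 50, 11, 17, 18, 14, 16, 13, 13, 16, 19, 10, 75, 119]
309 [67, 47, 47, 53, 86, 92, 91, 89, 89, 91, 90, 92, 92, 90, 47, 9, 14, 13, 12, 13, 13, 15, 18, 38, 110, 115]
312 [89, 48, 48, 47, 79, 92, 90, 91, 92, 90, 91, 92, 92, 93, 93, 76, 26, 15, 14, 15, 10, 20, 64, 91, 114, 115]
315 [90, 52, 46, 47, 57, 88, 91, 89, 89, 94, 92, 91, 92, 92, 92, 92, 91, 70, 65, 65, 74, 87, 90, 102, 162, 176]
[287. 173.] 0.96
[187. 387.] 0.75
[304. 367.] 0.66
```

```bash
python3 - <<'E'
from h import *
o=get_obs();M=R.from_euler("xyz",o["tcp_rot"]).as_matrix();g=o["tool_pos"]-44*M[:,2]
P,f=cam("wrist",o=o);cv2.imwrite("pics/w9.png",f[...,::-1])
pr=lambda p:np.round((P@np.r_[p,1])[:2]/(P@np.r_[p,1])[2],1).tolist()
t=np.linspace(0,6.28,9)[:-1]
for h in(0,30,50): print(h,[pr(g+[19*np.cos(a),19*np.sin(a),h-52]) for a in t])
for d in trace("jar_a","wrist")[:3]:
    ys,xs=np.nonzero(d["mask"]);print(np.round(d["at"]),round(d["p"],2),ys.min(),ys.max(),xs.min(),xs.max(),d["mask"].sum())
    for r in range(ys.min(),ys.max()+1,6): print(r,xs[ys==r].min() if (ys==r).any() else None,xs[ys==r].max() if (ys==r).any() else None)
for q in("drawer_in","cell_00","drawer_handle","nut","spool","elbow"):
    for d in pinpoint(q,"wrist")[:6]: print(q,np.round(d["at"]),round(d["p"],2),onz(P,d["at"][::-1],105 if q=="drawer_handle" else 54))
g=f.astype(int).sum(2)//3
for r in(200,220,240,260,275): print(r,g[r,230:420:5].tolist())
E
```

```text
0 [[312.6, 231.7], [289.4, 243.8], [283.4, 265.8], [296.7, 284.3], [320.8, 289.5], [342.8, 278.9], [350.6, 257.8], [338.5, 237.8]]
30 [[313.8, 260.2], [287.0, 273.7], [280.2, 298.0], [295.5, 318.1], [323.1, 323.6], [348.4, 312.1], [357.6, 289.0], [343.8, 266.9]]
50 [[314.9, 284.9], [285.0, 299.5], [277.4, 325.5], [294.5, 346.8], [325.1, 352.5], [353.1, 340.2], [363.6, 315.6], [348.4, 292.1]]
drawer_in [224. 194.] 0.79 [ 573.3 -221.8]
cell_00 [195.  59.] 0.94 [ 599.7 -154.4]
cell_00 [270.  96.] 0.68 [ 551.5 -155.1]
cell_00 [178. 177.] 0.6 [ 600.6 -220.3]
nut [258. 201.] 0.58 [ 550.4 -219.6]
spool [159. 304.] 0.78 [ 602.  -289.1]
elbow [194.  53.] 0.6 [ 600.6 -151.8]
200 [185, 185, 93, 87, 94, 169, 185, 185, 185, 186, 185, 185, 183, 146, 115, 111, 99, 97, 96, 96, 96, 105, 97, 96, 130, 177, 157, 88, 180, 184, 183, 184, 183, 183, 184, 183, 183, 183]
220 [113, 166, 183, 87, 101, 112, 112, 111, 107, 41, 41, 40, 40, 40, 39, 39, 38, 39, 38, 40, 39, 40, 40, 39, 42, 41, 144, 161, 165, 182, 97, 96, 96, 96, 97, 96, 97, 97]
240 [129, 94, 95, 94, 88, 86, 94, 94, 54, 36, 34, 33, 33, 32, 30, 33, 33, 33, 34, 35, 35, 34, 35, 35, 34, 38, 59, 82, 87, 95, 94, 94, 94, 95, 94, 95, 95, 97]
260 [93, 93, 93, 93, 93, 81, 81, 92, 87, 31, 29, 29, 28, 29, 26, 27, 27, 26, 29, 28, 27, 31, 30, 32, 32, 32, 85, 83, 83, 92, 93, 93, 93, 93, 93, 93, 93, 94]
275 [93, 92, 92, 92, 92, 86, 80, 87, 91, 64, 29, 27, 28, 25, 27, 27, 26, 25, 25, 27, 27, 27, 26, 27, 29, 75, 92, 86, 79, 91, 89, 91, 93, 92, 93, 92, 93, 93]
```

The jar's −x edge caught the front panel and the jar swivelled between the pads (cap now towards +x). Lift clear and measure its attitude.

Emit:
play_rows([
  [[0.1, 0, 0.5], [0, 0, 0]],
  [[0.2, 0, 0.9], [0, 0, 0]],
  [[0.2, 0, 0.9], [0, 0, 0]],
  [[0, 0, 0.9], [0, 0, 0]],
  [[0, 0, 0], [0, 0, 0]],
])

```text
time: 24.65
tool_pos: [556.4, -289.9, 177.5]
tcp_rot: [3.11, 0.169, -0.129]
contact_force: [0.1, -0.1, -1.3]
grip_width: 36.8
finger_force: 30.0
```

```bash
python3 - <<'E'
from h import *
o=get_obs();M=R.from_euler("xyz",o["tcp_rot"]).as_matrix();g=o["tool_pos"]-44*M[:,2]
print(o["tool_pos"],"grasp",g.round(1),"toolz",M[:,2].round(2),o["time"],o["grip_width"])
Ps,s=cam("scene");cv2.imwrite("pics/s10.png",s[...,::-1]);np.save("gs.npy",g)
pr=lambda p:np.round((Ps@np.r_[p,1])[:2]/(Ps@np.r_[p,1])[2],1)
yd=-.13;u=np.array([np.cos(yd),np.sin(yd),0]);
for th in range(-30,150,20):
    a=np.sin(np.radians(th))*u+np.array([0,0,np.cos(np.radians(th))])
    print(th,"cap",pr(g+18*a),"bot",pr(g-52*a))
c=pr(g).astype(int);print("g",c)
x0,y0=c[0]-26,c[1]-24
gr=s.astype(int).sum(2)//3
for r in range(y0,y0+66,3): print(r,x0,gr[r,x0:x0+60:3].tolist())
P2=np.load("P2.npy");print("chest edge",[onz(P2,u,140) for u in((578,75),(556,205),(534,320))])
E
```

```text
[ 556.38918714 -289.92320744  177.51249055] grasp [ 563.9 -289.5  220.9] toolz [-0.17 -0.01 -0.99] 24.65 36.78320551505659
-30 cap [172.4 247. ] bot [188.8 283.5]
-10 cap [173.9 247.9] bot [184.4 280.4]
10 cap [175.8 249.9] bot [179.3 274.7]
30 cap [177.7 252.7] bot [173.9 267. ]
50 cap [179.6 256. ] bot [168.9 258.1]
70 cap [181.1 259.3] bot [164.7 249. ]
90 cap [182.  262.3] bot [161.9 240.7]
110 cap [182.3 264.6] bot [160.8 234. ]
130 cap [182.  265.8] bot [161.5 229.8]
g [176 256]
232 150 [18, 19, 16, 18, 49, 17, 17, 65, 56, 21, 20, 30, 63, 24, 34, 15, 19, 17, 31, 22]
235 150 [16, 15, 18, 19, 18, 20, 18, 16, 18, 59, 152, 117, 79, 72, 38, 46, 16, 18, 16, 13]
238 150 [19, 27, 35, 34, 18, 17, 19, 65, 167, 198, 200, 64, 45, 37, 38, 43, 15, 18, 17, 56]
241 150 [36, 36, 23, 19, 20, 44, 55, 196, 200, 169, 70, 39, 35, 45, 75, 62, 18, 84, 165, 183]
244 150 [17, 18, 20, 43, 40, 20, 25, 111, 66, 36, 43, 51, 13, 27, 78, 76, 115, 197, 159, 149]
247 150 [19, 41, 34, 28, 39, 35, 34, 35, 35, 66, 189, 123, 15, 27, 77, 77, 120, 150, 134, 130]
250 150 [17, 35, 36, 40, 39, 37, 28, 19, 67, 88, 86, 12
[... 791 characters left out ...]
 201, 198, 148, 47, 50, 49, 22, 15, 14, 15, 14, 21, 47, 61, 89, 89]
280 150 [199, 201, 200, 200, 169, 69, 48, 48, 48, 48, 46, 26, 16, 11, 26, 48, 79, 89, 90, 89]
283 150 [201, 200, 196, 114, 50, 49, 48, 49, 46, 48, 46, 46, 47, 46, 62, 89, 89, 89, 91, 89]
286 150 [201, 166, 62, 48, 48, 48, 45, 47, 46, 46, 48, 48, 48, 79, 91, 89, 89, 91, 89, 83]
289 150 [111, 47, 51, 46, 47, 48, 47, 48, 44, 48, 47, 59, 89, 90, 94, 89, 89, 89, 89, 56]
292 150 [48, 48, 48, 46, 47, 48, 48, 46, 47, 47, 81, 91, 89, 88, 89, 93, 91, 92, 94, 54]
295 150 [60, 49, 43, 47, 47, 46, 45, 50, 62, 90, 90, 91, 89, 89, 92, 91, 91, 92, 92, 67]
chest edge [array([ 641.5, -107.1]), array([ 642.7, -193.6]), array([ 642. , -287.6])]
```

Jar is horizontal (cap +x), gripped ~32 mm from its base. I'll swing it upright by pressing the cap side on the chest's top front edge (x≈642, z=140).

Emit:
play_rows([
  [[0.6, 0, 0], [0, 0, 0]],
  [[0.6, 0, 0], [0, 0, 0]],
  [[0.54, 0, -0.4], [0, 0, 0]],
  [[0, 0, -0.8], [0, 0, 0]],
  [[0, 0, -0.6], [0, 0, 0]],
  [[0, 0, -0.3], [0, 0, 0]],
  [[0, 0, -0.3], [0, 0, 0]],
  [[0, 0, 0], [0, 0, 0]],
])

```text
time: 25.7
tool_pos: [605.1, -288.3, 101.7]
tcp_rot: [3.115, 0.18, -0.129]
contact_force: [-6.4, 2.7, 2.8]
grip_width: 37.7
finger_force: 30.0
```

Emit:
play_rows([
  [[0, 0, -0.2], [0, 0, 0]],
  [[0, 0, -0.2], [0, 0, 0]],
  [[0, 0, 0], [0, 0, 0]],
])

```text
time: 26.08
tool_pos: [605.5, -289.4, 90.2]
tcp_rot: [3.113, 0.179, -0.13]
contact_force: [-5.5, -0.9, 2.8]
grip_width: 37.1
finger_force: 30.0
```

Emit:
play_rows([
  [[0, 0, -0.2], [0, 0, 0]],
  [[0.1, 0, 0], [0, 0, 0]],
  [[0.1, 0, 0], [0, 0, 0]],
  [[0.1, 0, 0], [0, 0, 0]],
  [[0, 0, 0], [0, 0, 0]],
])

```text
time: 26.7
tool_pos: [608.1, -289.3, 81.6]
tcp_rot: [3.114, 0.194, -0.132]
contact_force: [-23.4, 0.1, -0.2]
grip_width: 37.0
finger_force: 30.0
```

```bash
python3 - <<'E'
from h import *
o=get_obs();M=R.from_euler("xyz",o["tcp_rot"]).as_matrix();g=o["tool_pos"]-44*M[:,2]
print(o["tool_pos"],"grasp",g.round(1),o["contact_force"],o["time"])
E
```

```text
[ 608.13503573 -289.347507     81.58078689] grasp [ 616.7 -289.3  124.7] [-23.39837661   0.08166442  -0.16861118] 26.7
```

Emit:
play_rows([
  [[-0.3, 0, 0], [0, 0, 0]],
  [[-0.5, 0, 0.3], [0, 0, 0]],
  [[-0.8, 0, 0.9], [0, 0, 0]],
  [[-0.8, 0, 0.9], [0, 0, 0]],
  [[0, 0, 0.9], [0, 0, 0]],
  [[0, 0, 0], [0, 0, 0]],
])

```text
time: 27.45
tool_pos: [545.0, -289.8, 176.3]
tcp_rot: [3.111, 0.17, -0.13]
contact_force: [-0.9, -0.2, -1.3]
grip_width: 37.1
finger_force: 30.0
```

```bash
cat > look.py <<'E'
from h import *
o=get_obs();M=R.from_euler("xyz",o["tcp_rot"]).as_matrix();g=o["tool_pos"]-44*M[:,2]
print(o["tool_pos"],"grasp",g.round(1),"toolz",M[:,2].round(2),o["time"],o["grip_width"],o["joint_positions"].round(2))
Ps,s=cam("scene")
pr=lambda p:np.round((Ps@np.r_[p,1])[:2]/(Ps@np.r_[p,1])[2],1)
yd=-.13;u=np.array([np.cos(yd),np.sin(yd),0])
for th in (-40,-20,0,20,40,60,80):
    a=np.sin(np.radians(th))*u+np.array([0,0,np.cos(np.radians(th))])
    print(th,"cap",pr(g+38*a),"bot",pr(g-32*a))
c=pr(g).astype(int);print("g",c)
x0,y0=c[0]-26,c[1]-24
gr=s.astype(int).sum(2)//3
for r in range(y0,y0+56,3): print(r,x0,gr[r,x0:x0+60:2].tolist())
for d in trace("jar_a","scene")[:4]: print(np.round(d["at"]),round(d["p"],2),cv2.minAreaRect(np.argwhere(d["mask"])[:,::-1].astype(np.float32)))
E
python3 look.py
```

```text
[ 544.98468568 -289.84872475  176.27623005] grasp [ 552.6 -289.5  219.6] toolz [-0.17 -0.01 -0.99] 27.45 37.09831176370964 [-0.56  0.63  1.12 -0.1   1.53  1.15]
-40 cap [162.6 233.8] bot [181.3 270.7]
-20 cap [165.1 234.4] bot [179.1 269.9]
0 cap [168.6 237.4] bot [176.1 267.2]
20 cap [172.7 242.5] bot [172.8 263. ]
40 cap [176.9 249. ] bot [169.5 257.8]
60 cap [180.6 256.2] bot [166.7 252.1]
80 cap [183.2 263.1] bot [164.5 246.6]
g [172 253]
229 146 [15, 17, 15, 14, 19, 30, 54, 16, 18, 23, 62, 74, 63, 41, 20, 18, 19, 37, 54, 35, 20, 25, 19, 10, 19, 18, 19, 31, 28, 23]
232 146 [19, 17, 15, 17, 16, 13, 21, 20, 16, 18, 18, 16, 19, 21, 64, 145, 183, 87, 79, 75, 33, 38, 46, 23, 16, 13, 16, 19, 11, 16]
235 146 [17, 26, 26, 31, 31, 33, 31, 14, 19, 22, 28, 31, 32, 20, 49, 55, 78, 33, 51, 41, 36, 34, 38, 37, 18, 7, 16, 21, 32, 94]
238 146 [38, 39, 33, 27, 17, 19, 18, 25, 42, 43, 19, 13, 10, 8, 13, 31, 36, 37, 33, 34, 59, 66, 67, 33, 14, 30, 94, 162, 196, 201]
241 146 [24, 17, 15, 22, 37, 50, 39, 27, 19, 17, 19, 24, 35, 38, 36, 36, 32, 21, 11, 9, 71, 76, 77, 74, 103, 196, 200, 200, 200, 201]

[... 1357 characters left out ...]
, 194, 199, 199, 197, 121, 90, 140, 83, 73, 68, 56, 51, 49, 49, 48, 47, 48, 47, 48, 48, 48, 48, 46, 47, 47, 49]
277 146 [200, 199, 200, 200, 198, 199, 200, 200, 200, 199, 196, 107, 53, 49, 46, 51, 47, 48, 49, 45, 49, 47, 48, 47, 49, 48, 46, 48, 65, 90]
280 146 [201, 201, 198, 199, 199, 200, 200, 199, 193, 112, 56, 49, 50, 50, 48, 46, 47, 46, 45, 45, 45, 48, 46, 47, 47, 48, 71, 89, 90, 89]
283 146 [199, 199, 199, 200, 199, 199, 169, 109, 49, 48, 48, 50, 47, 48, 48, 46, 47, 46, 46, 45, 48, 47, 48, 53, 79, 90, 91, 91, 90, 89]
[257. 172.] 0.96 ((175.0, 254.0), (38.0, 20.0), 90.0)
[170. 380.] 0.72 ((378.7413635253906, 172.1034393310547), (20.79787826538086, 15.041322708129883), 68.19859313964844)
```

Back close to upright (cap still ~16° towards +x, grip near 48 mm). Correct with a tool turn and recheck.

Emit:
play_rows([
  [[0, 0, 0], [-0.12, -1, 0]],
  [[0, 0, 0], [-0.12, -1, 0]],
  [[0, 0, 0], [0, 0, 0]],
])

```text
time: 27.92
tool_pos: [541.3, -288.0, 172.3]
tcp_rot: [3.118, -0.101, -0.131]
contact_force: [-0.2, 0.7, -1.2]
grip_width: 37.5
finger_force: 30.0
```

```bash
sed -i 's/38\*a/22*a/;s/32\*a/48*a/' look.py; python3 look.py
```

```text
[ 541.26248134 -288.01935175  172.29738039] grasp [ 537.  -286.4  216.1] toolz [ 0.1  -0.04 -0.99] 27.925 37.49451962493749 [-0.63  0.46  1.42  0.03  1.16  1.06]
-40 cap [163.3 238.8] bot [181.8 275. ]
-20 cap [164.8 239.2] bot [178.5 273.8]
0 cap [166.8 240.9] bot [174.2 269.8]
20 cap [169.1 243.7] bot [169.4 263.7]
40 cap [171.4 247.4] bot [164.6 256.1]
60 cap [173.5 251.5] bot [160.3 247.8]
80 cap [175.  255.4] bot [157.1 239.7]
g [169 250]
226 143 [32, 45, 52, 53, 48, 48, 154, 196, 197, 192, 166, 120, 93, 82, 68, 47, 52, 66, 76, 51, 22, 28, 39, 139, 189, 196, 197, 197, 197, 197]
229 143 [52, 45, 37, 36, 32, 34, 34, 92, 96, 82, 74, 64, 47, 29, 81, 87, 62, 76, 78, 79, 71, 76, 89, 191, 197, 197, 196, 196, 197, 197]
232 143 [36, 34, 32, 37, 33, 35, 29, 24, 43, 39, 21, 11, 7, 6, 8, 9, 16, 35, 76, 79, 78, 80, 82, 186, 197, 196, 197, 196, 198, 197]
235 143 [36, 37, 34, 23, 24, 23, 22, 22, 20, 6, 9, 10, 13, 14, 13, 19, 11, 12, 34, 78, 78, 77, 78, 148, 196, 195, 196, 197, 196, 197]
238 143 [23, 22, 22, 23, 25, 21, 27, 21, 21, 16, 16, 21, 19, 7, 6, 9, 19, 12, 15, 75, 79, 79, 78, 129, 196, 
[... 1396 characters left out ...]
6, 48, 74, 80, 60, 49, 45, 45, 45]
271 143 [196, 196, 196, 190, 91, 91, 90, 92, 184, 145, 73, 75, 84, 93, 97, 122, 154, 135, 106, 48, 48, 48, 46, 59, 61, 49, 48, 44, 45, 46]
274 143 [197, 197, 193, 152, 91, 92, 91, 90, 94, 154, 88, 109, 162, 131, 71, 61, 55, 49, 48, 47, 45, 48, 46, 48, 43, 45, 47, 47, 45, 44]
277 143 [197, 194, 194, 115, 90, 90, 90, 91, 92, 153, 196, 196, 189, 111, 48, 48, 50, 46, 46, 48, 46, 48, 46, 46, 47, 47, 47, 47, 47, 51]
280 143 [99, 90, 93, 91, 90, 91, 91, 92, 92, 89, 109, 73, 50, 47, 48, 48, 47, 47, 48, 46, 46, 45, 43, 46, 45, 47, 48, 61, 138, 151]
[253. 168.] 0.85 ((169.97349548339844, 251.08424377441406), (41.94647979736328, 21.407712936401367), 80.90972137451172)
```

Emit:
play_rows([
  [[0.25, -0.05, 0], [-0.05, -0.4, 0]],
  [[0.25, 0, 0], [0, 0, 0]],
  [[0, 0, -0.5], [0, 0, 0]],
  [[0, 0, -0.5], [0, 0, 0]],
  [[0, 0, -0.3], [0, 0, 0]],
  [[0, 0, -0.2], [0, 0, 0]],
  [[0, 0, 0], [0, 0, 0]],
])

```text
time: 28.9
tool_pos: [558.9, -290.6, 128.8]
tcp_rot: [3.116, -0.161, -0.129]
contact_force: [0.5, -0.3, -1.5]
grip_width: 37.1
finger_force: 30.0
```

```bash
python3 - <<'E'
from h import *
o=get_obs();M=R.from_euler("xyz",o["tcp_rot"]).as_matrix();g=o["tool_pos"]-44*M[:,2]
print(o["tool_pos"],"grasp",g.round(1),M[:,2].round(2),o["contact_force"],o["time"])
E
```

```text
[ 558.88961246 -290.64984984  128.81749746] grasp [ 552.  -288.6  172.2] [ 0.16 -0.05 -0.99] [ 0.50057101 -0.28307778 -1.54366415] 28.9
```

Emit:
play_rows([
  [[-0.08, 0, -0.2], [0, 0, 0]],
  [[0, 0, -0.3], [0, 0, 0]],
  [[0, 0, 0], [0, 0, 0]],
])

```text
time: 29.28
tool_pos: [556.2, -290.4, 113.3]
tcp_rot: [3.117, -0.161, -0.129]
contact_force: [0.2, 0.0, -1.5]
grip_width: 37.0
finger_force: 30.0
```

Emit:
play_rows([
  [[0, 0, -0.3], [0, 0, 0]],
  [[0, 0, -0.3], [0, 0, 0]],
  [[0, 0, 0], [0, 0, 0]],
])

```text
time: 29.65
tool_pos: [556.1, -290.3, 95.0]
tcp_rot: [3.117, -0.16, -0.129]
contact_force: [0.6, 0.0, -2.0]
grip_width: 37.0
finger_force: 30.0
```

Emit:
play_rows([
  [[0, 0, -0.25], [0, 0, 0]],
  [[0, 0, -0.25], [0, 0, 0]],
  [[0, 0, 0], [0, 0, 0]],
])

```text
time: 30.02
tool_pos: [556.3, -290.4, 80.4]
tcp_rot: [3.117, -0.161, -0.129]
contact_force: [-0.8, 0.0, -0.5]
grip_width: 37.2
finger_force: 30.0
```

Emit:
play_rows([
  [[0, 0, -0.2], [0, 0, 0]],
  [[0, 0, -0.15], [0, 0, 0]],
  [[0, 0, 0], [0, 0, 0]],
])

```text
time: 30.4
tool_pos: [556.5, -290.5, 70.3]
tcp_rot: [3.116, -0.161, -0.129]
contact_force: [0.6, 0.2, -0.6]
grip_width: 37.1
finger_force: 30.0
```

Emit:
play_rows([
  [[0, 0, -0.15], [0, 0, 0]],
  [[0, 0, -0.1], [0, 0, 0]],
  [[0, 0, 0], [0, 0, 0]],
])

```text
time: 30.78
tool_pos: [556.6, -290.6, 63.0]
tcp_rot: [3.116, -0.162, -0.129]
contact_force: [1.0, -0.2, -1.0]
grip_width: 37.5
finger_force: 30.0
```

Emit:
play_rows([
  [[0, 0, -0.1], [0, 0, 0]],
  [[0, 0, -0.05], [0, 0, 0]],
  [[0, 0, 0], [0, 0, 0]],
])

```text
time: 31.15
tool_pos: [556.6, -290.7, 58.6]
tcp_rot: [3.116, -0.162, -0.129]
contact_force: [-0.1, 0.7, -0.7]
grip_width: 37.3
finger_force: 30.0
```

Emit:
play_rows([
  [[0, 0, -0.1], [0, 0, 0]],
  [[0, 0, 0], [0, 0, 0]],
])

```text
time: 31.4
tool_pos: [556.6, -290.6, 55.5]
tcp_rot: [3.116, -0.162, -0.129]
contact_force: [-0.1, 0.1, -2.7]
grip_width: 37.1
finger_force: 30.0
```

Emit:
play_rows([
  [[0, 0, -0.1], [0, 0, 0]],
  [[0, 0, 0], [0, 0, 0]],
])

```text
time: 31.65
tool_pos: [556.5, -290.6, 52.5]
tcp_rot: [3.116, -0.162, -0.129]
contact_force: [-0.1, 0.0, -1.8]
grip_width: 37.7
finger_force: 30.0
```

Emit:
play_rows([
  [[0, 0, -0.12], [0, 0, 0]],
  [[0, 0, 0], [0, 0, 0]],
])

```text
time: 31.9
tool_pos: [557.1, -290.8, 49.9]
tcp_rot: [3.115, -0.163, -0.129]
contact_force: [-1.3, 1.0, 4.1]
grip_width: 37.1
finger_force: 32.9
```

Emit:
play_rows([
  [[0, 0, -0.12], [0, 0, 0]],
  [[0, 0, 0], [0, 0, 0]],
])

```text
time: 32.15
tool_pos: [559.4, -291.2, 49.4]
tcp_rot: [3.113, -0.169, -0.128]
contact_force: [-2.3, 6.7, 18.8]
grip_width: 37.3
finger_force: 42.4
```

```bash
python3 - <<'E'
from h import *
o=get_obs();M=R.from_euler("xyz",o["tcp_rot"]).as_matrix();g=o["tool_pos"]-44*M[:,2]
P,f=cam("wrist",o=o);cv2.imwrite("pics/w11.png",f[...,::-1])
pr=lambda p:np.round((P@np.r_[p,1])[:2]/(P@np.r_[p,1])[2],1).tolist()
print(g,o["time"])
for h in(36,40,44,50): print(h,pr(g+[18.8,-2.5,-h]),pr(g+[-2.5,18.8,-h]),pr(g+[2.5,-18.8,-h]))
gr=f.astype(int).sum(2)//3
for c in(300,310,320,330): print(c,gr[180:300:3,c].tolist())
for r in(230,245,260,275): print(r,gr[r,250:400:5].tolist())
for d in trace("jar_a","wrist")[:2]: print(d["at"],d["p"],d["mask"].sum())
for q in("cell_00","nut","spool","elbow","drawer_handle"):
    for d in pinpoint(q,"wrist")[:6]: print(q,np.round(d["at"]),round(d["p"],2),onz(P,d["at"][::-1],105 if q=="drawer_handle" else 54))
E
```

```text
[ 552.21096132 -289.05479152   92.79187143] 32.15
36 [317.8, 263.4] [283.4, 307.8] [352.3, 289.1]
40 [317.6, 262.0] [283.9, 305.5] [351.3, 287.2]
44 [317.3, 260.5] [284.3, 303.2] [350.4, 285.3]
50 [317.0, 258.5] [284.9, 300.0] [349.1, 282.6]
300 [188, 188, 187, 140, 59, 59, 58, 58, 58, 58, 57, 58, 58, 114, 182, 184, 183, 183, 182, 183, 182, 180, 125, 172, 163, 103, 101, 122, 177, 177, 152, 99, 99, 99, 103, 124, 65, 37, 37, 34]
310 [187, 188, 179, 83, 58, 57, 58, 59, 58, 58, 59, 59, 57, 63, 165, 184, 184, 182, 182, 182, 181, 181, 144, 98, 116, 102, 100, 155, 178, 176, 119, 99, 98, 98, 125, 109, 39, 39, 35, 35]
320 [187, 187, 187, 187, 166, 89, 59, 58, 57, 58, 58, 73, 134, 183, 184, 183, 182, 183, 182, 182, 181, 169, 101, 112, 106, 101, 107, 173, 177, 165, 99, 97, 96, 99, 130, 101, 39, 36, 36, 36]
330 [187, 186, 186, 186, 186, 185, 184, 184, 185, 185, 184, 183, 184, 183, 183, 182, 182, 182, 182, 178, 120, 100, 171, 146, 102, 101, 139, 177, 176, 131, 95, 94, 93, 94, 99, 129, 74, 37, 35, 36]
230 [167, 183, 183, 183, 183, 183, 183, 184, 184, 183, 183, 183, 183, 183, 183, 183, 182, 181, 150, 179, 180, 180, 180, 91, 84, 179, 179, 172, 171, 172]
245 [101, 181, 182, 180, 182, 182, 182, 180, 134, 164, 152, 170, 170, 151, 117, 150, 150, 179, 179, 179, 174, 169, 154, 106, 84, 166, 178, 172, 171, 172]
260 [88, 105, 103, 101, 102, 102, 101, 101, 101, 102, 105, 113, 126, 143, 158, 170, 175, 177, 178, 178, 178, 177, 177, 177, 173, 123, 177, 173, 171, 172]
275 [171, 165, 151, 131, 114, 105, 99, 111, 91, 97, 99, 99, 98, 97, 97, 95, 94, 92, 90, 144, 175, 176, 175, 175, 86, 85, 176, 175, 171, 171]
[320.7, 314.9] 0.71 7437
cell_00 [330.  66.] 0.94 [ 552.9 -153.4]
cell_00 [222. 176.] 0.61 [ 602.5 -221.4]
cell_00 [237.  46.] 0.56 [ 603.6 -154.3]
nut [315. 187.] 0.94 [ 552.4 -218.3]
spool [204. 306.] 0.64 [ 602.5 -289.8]
elbow [239.  43.] 0.63 [ 602.9 -152.6]
```

```bash
python3 - <<'E'
from h import *
o=get_obs();P,f=cam("wrist",o=o)
for z in(54,60,66): print(z,"base front",onz(P,(317,268.5),z),"cap front",onz(P,(317,286.5),z+50))
gr=f.astype(int).sum(2)//3
for r in(272,278,283,292,300): print(r,gr[r,266:372:3].tolist())
Pt,t=cam("top")
for d in pinpoint("drawer_handle","top")[:1]: print(d["at"])
E
```

```text
54 base front [ 567.8 -290.8] cap front [ 571.5 -289.7]
60 base front [ 569.1 -290.7] cap front [ 573.1 -289.7]
66 base front [ 570.4 -290.7] cap front [ 574.7 -289.7]
272 [177, 178, 174, 171, 168, 160, 150, 141, 123, 112, 110, 107, 103, 100, 100, 99, 98, 97, 97, 97, 96, 95, 93, 93, 91, 120, 172, 177, 176, 176, 176, 176, 176, 174, 106, 86]
278 [145, 146, 152, 169, 169, 171, 154, 99, 97, 99, 98, 98, 98, 99, 98, 98, 98, 98, 97, 97, 95, 95, 92, 93, 91, 89, 88, 158, 175, 175, 175, 176, 175, 175, 125, 86]
283 [127, 105, 121, 91, 97, 153, 100, 97, 98, 98, 99, 107, 124, 130, 131, 132, 133, 133, 133, 130, 127, 115, 102, 93, 91, 89, 87, 101, 171, 168, 119, 102, 105, 120, 117, 88]
292 [100, 76, 40, 41, 84, 93, 104, 127, 106, 71, 40, 36, 36, 37, 37, 37, 37, 37, 36, 37, 36, 36, 37, 37, 47, 72, 115, 94, 90, 153, 59, 41, 71, 99, 100, 101]
300 [69, 38, 35, 49, 102, 75, 38, 36, 35, 35, 35, 36, 39, 41, 41, 42, 42, 42, 43, 43, 40, 35, 35, 35, 36, 34, 35, 39, 91, 105, 47, 39, 39, 82, 100, 100]
[316.6, 454.8]
```

Jar base sits on the floor (18.8 N upward), lean ~0.08 rad, centre x≈549. Ease off, release slightly, lift.

Emit:
play_rows([
  [[0, 0, 0.06], [0, 0, 0]],
  [[0, 0, 0], [0, 0, 0]],
])

```text
time: 32.9
tool_pos: [559.0, -291.1, 49.7]
tcp_rot: [3.114, -0.168, -0.128]
contact_force: [1.9, 4.3, 8.6]
grip_width: 37.0
finger_force: 37.3
```

Emit:
play_rows([
  [[0, 0, 0], [0, 0, 0]],
  [[0, 0, 0], [0, 0, 0]],
  [[0, 0, 0.15], [0, 0, 0]],
  [[0, 0, 0.3], [0, 0, 0]],
], hand=-0.08)

```text
time: 33.4
tool_pos: [556.5, -290.6, 60.9]
tcp_rot: [3.116, -0.162, -0.129]
contact_force: [0.2, -0.7, 0.8]
grip_width: 42.4
finger_force: 0.0
```

Emit:
play_rows([
  [[0, 0, 0.5], [0, 0, 0]],
  [[0, 0, 0.8], [0, 0, 0]],
  [[0, 0, 1], [0, 0, 0]],
  [[0, 0, 1], [0, 0, 0]],
  [[0, 0.5, 0.5], [0, 0, 0]],
  [[-0.3, 1, 0], [0, 0, 0]],
  [[-0.3, 1, 0], [0, 0, 0]],
  [[-0.3, 1, 0], [0, 0, 0]],
  [[0, 0, 0], [0, 0, 0]],
])

```text
time: 34.52
tool_pos: [528.8, -183.1, 174.9]
tcp_rot: [3.117, -0.161, -0.127]
contact_force: [-0.0, -0.9, -0.5]
grip_width: 42.1
finger_force: 0.0
```

```bash
python3 - <<'E'
from h import *
o=get_obs();P,f=cam("wrist",o=o);Pt,t=cam("top");print(o["tool_pos"],o["time"])
pr=lambda P,p:np.round((P@np.r_[p,1])[:2]/(P@np.r_[p,1])[2],1)
for n,Q in(("wrist",P),("top",Pt)):
    print(n,"pred base",pr(Q,(549,-289,54)),"top",pr(Q,(549,-289,124)))
    for d in trace("jar_a",n)[:4]: print("mask",np.round(d["at"]),round(d["p"],2),cv2.minAreaRect(np.argwhere(d["mask"])[:,::-1].astype(np.float32)))
    for d in pinpoint("jar_a",n)[:4]: print(np.round(d["at"]),round(d["p"],2),onz(Q,d["at"][::-1],54))
    for d in pinpoint("drawer_handle",n)[:1]: print("h",np.round(d["at"]),onz(Q,d["at"][::-1],105))
E
```

```text
[ 528.83737431 -183.12631776  174.89362171] 34.525
wrist pred base [431.8 208. ] top [467.  213.4]
mask [206. 449.] 0.88 ((449.0, 207.0), (52.0, 80.0), 90.0)
[203. 428.] 0.6 [ 553.5 -286. ]
top pred base [478.7 274.6] top [493.4 268.7]
mask [267. 144.] 0.78 ((144.75, 264.25), (22.62741470336914, 38.890869140625), 45.0)
[258. 154.] 0.8 [563.8 293.9]
```

First jar is standing (mask matches upright prediction). Go for the second jar.

Emit:
play_rows([
  [[0, 1, 0], [0, 0, 0]],
  [[0, 1, 0], [0, 0, 0]],
  [[0, 1, 0], [0, 0, 0]],
  [[0, 1, 0], [0, 0, 0]],
  [[0, 1, 0], [0, 0, 0]],
  [[0, 1, 0], [0, 0, 0]],
  [[0, 1, 0], [-0.03, -0.23, 0]],
  [[0, 1, 0], [-0.03, -0.23, 0]],
  [[0, 1, 0], [-0.03, -0.23, 0]],
  [[0, 1, 0], [-0.03, -0.23, 0]],
  [[0, 1, 0], [-0.03, -0.23, 0]],
  [[0, 1, 0], [-0.03, -0.23, 0]],
], hand=0.2)

```text
time: 36.42
tool_pos: [529.9, 175.0, 174.9]
tcp_rot: [3.116, -0.358, -0.13]
contact_force: [-0.6, -0.1, -0.6]
grip_width: 55.2
finger_force: 0.0
```

Emit:
play_rows([
  [[0, 1, 0], [0, 0, 0]],
  [[0, 1, 0], [0, 0, 0]],
  [[0, 1, 0], [0, 0, 0]],
  [[0, 1, 0], [0, 0, 0]],
  [[0, 0.3, 0], [0, 0, 0]],
  [[0, 0, 0], [0, 0, 0]],
])

```text
time: 37.17
tool_pos: [529.7, 303.2, 174.5]
tcp_rot: [3.115, -0.356, -0.129]
contact_force: [-1.1, -0.9, 0.6]
grip_width: 55.2
finger_force: 0.0
```

```bash
python3 st.py pics/w12.png; python3 - <<'E'
from h import *
o=get_obs();P,f=cam("wrist",o=o)
for d in trace("jar_a","wrist")[:3]: print(np.round(d["at"]),round(d["p"],2),cv2.minAreaRect(np.argwhere(d["mask"])[:,::-1].astype(np.float32)))
M=R.from_euler("xyz",o["tcp_rot"]).as_matrix()
q=P@np.r_[540.5,305.7,90,1];print("pred cap",q[:2]/q[2])
gr=f.astype(int).sum(2)//3
r0=int(q[1]/q[2])
for r in range(r0-20,r0+40,8): print(r,gr[r,250:390:5].tolist())
E
```

```text
[529.7 303.2 174.5] toolz [ 0.342 -0.071 -0.937] tooly [-0.137 -0.99   0.025] grasp [514.6 306.3 215.8] [ 0.53  0.39  1.6  -0.3   0.91  2.39] 37.175
[250. 304.] 0.75 ((306.0, 252.5), (69.0, 46.0), 90.0)
pred cap [309.96516231 261.51365048]
241 [159, 159, 159, 122, 69, 57, 110, 89, 135, 76, 39, 37, 35, 39, 111, 99, 90, 69, 53, 52, 55, 54, 65, 106, 63, 62, 102, 110]
249 [159, 159, 158, 116, 69, 67, 109, 89, 38, 37, 37, 36, 35, 33, 30, 43, 95, 61, 59, 61, 63, 63, 64, 108, 60, 62, 100, 100]
257 [158, 158, 158, 116, 69, 68, 107, 52, 37, 37, 37, 35, 34, 35, 32, 32, 77, 55, 63, 63, 62, 62, 51, 108, 71, 64, 97, 88]
265 [159, 158, 158, 116, 68, 67, 67, 41, 38, 37, 36, 35, 34, 33, 34, 31, 38, 49, 63, 63, 63, 62, 48, 39, 42, 71, 98, 76]
273 [158, 158, 158, 116, 67, 67, 67, 40, 36, 35, 36, 34, 35, 34, 34, 32, 40, 63, 63, 63, 62, 62, 62, 62, 41, 82, 96, 77]
281 [140, 157, 158, 115, 67, 68, 67, 66, 43, 35, 35, 36, 34, 33, 32, 39, 41, 63, 63, 63, 62, 63, 63, 62, 40, 38, 75, 47]
289 [81, 39, 153, 116, 65, 65, 65, 65, 64, 62, 41, 40, 40, 39, 41, 41, 39, 61, 62, 62, 62, 62, 61, 60, 60, 30, 54, 102]
297 [41, 35, 151, 116, 66, 65, 65, 65, 65, 64, 62, 43, 43, 42, 41, 46, 63, 63, 62, 63, 62, 62, 63, 62, 62, 29, 31, 85]
```

Emit:
play_rows([
  [[0.2, 0, -0.8], [0, 0, 0]],
  [[0.2, 0, -0.8], [0, 0, 0]],
  [[0.2, 0.02, -0.8], [0, 0, 0]],
  [[0.2, 0, -0.7], [0, 0, 0]],
  [[0, 0, 0], [0, 0, 0]],
])

```text
time: 37.95
tool_pos: [553.1, 302.3, 80.3]
tcp_rot: [3.113, -0.354, -0.13]
contact_force: [0.4, -0.0, 0.8]
grip_width: 55.0
finger_force: 0.0
```

```bash
python3 st.py
```

```text
[553.1 302.3  80.3] toolz [ 0.34  -0.073 -0.938] tooly [-0.139 -0.99   0.026] grasp [538.2 305.5 121.6] [ 0.5   0.53  1.65 -0.35  0.72  2.45] 37.95
```

Emit:
play_rows([
  [[0.2, 0.02, 0], [-0.06, -0.53, 0]],
  [[0.2, 0.03, -0.3], [-0.07, -0.53, 0]],
  [[0.1, 0, -0.5], [0, 0, 0]],
  [[0.11, 0, -0.53], [0, 0, 0]],
  [[0, 0, 0], [0, 0, 0]],
  [[0, 0, 0], [0, 0, 0]],
])

```text
time: 38.7
tool_pos: [572.6, 305.3, 42.7]
tcp_rot: [3.117, -0.506, -0.13]
contact_force: [-0.3, 0.4, -0.8]
grip_width: 55.4
finger_force: 0.0
```

```bash
python3 st.py
```

```text
[572.6 305.3  42.7] toolz [ 0.477 -0.087 -0.874] tooly [-0.142 -0.99   0.021] grasp [551.6 309.1  81.2] [ 0.54  0.6   1.75 -0.71  0.51  2.83] 38.7
```

Emit:
play_rows([
  [[0, -0.05, 0], [0, 0, 0]],
  [[0, 0, 0], [0, 0, 0]],
  [[0, 0, 0], [0, 0, 0]],
  [[0, 0, 0], [0, 0, 0]],
], hand=-1)

```text
time: 39.2
tool_pos: [572.2, 303.7, 42.5]
tcp_rot: [3.117, -0.506, -0.13]
contact_force: [-1.1, -1.8, 4.4]
grip_width: 36.8
finger_force: 30.0
```

Emit:
play_rows([
  [[-0.19, 0.02, 0.28], [0, 0, 0]],
  [[-0.37, 0.05, 0.55], [0, 0, 0]],
  [[-0.37, 0.05, 0.55], [0, 0, 0]],
  [[-0.37, 0.05, 0.55], [0, 0, 0]],
  [[0, 0, 0.8], [0, 0, 0]],
  [[0, 0, 0.8], [0, 0, 0]],
  [[0, 0, 0.8], [0, 0, 0]],
  [[0, 0, 0], [0, 0, 0]],
])

```text
time: 40.2
tool_pos: [533.4, 310.0, 174.8]
tcp_rot: [3.121, -0.509, -0.131]
contact_force: [0.6, -0.8, -1.5]
grip_width: 36.9
finger_force: 30.0
```

```bash
python3 st.py
```

```text
[533.4 310.  174.8] toolz [ 0.481 -0.084 -0.873] tooly [-0.141 -0.99   0.018] grasp [512.2 313.7 213.2] [ 0.59  0.37  1.7  -0.51  0.76  2.62] 40.2
```

Emit:
play_rows([
  [[0, -0.4, 0.1], [0.07, 0.5, 0]],
  [[0.05, -0.8, 0.1], [0.09, 0.75, 0]],
  [[0.05, -1, 0], [0.09, 0.75, 0]],
  [[0.05, -1, 0], [0.09, 0.75, 0]],
  [[0.05, -1, 0], [0.09, 0.75, 0]],
  [[0.05, -1, 0], [0.09, 0.77, 0]],
  [[0.05, -1, 0], [0, 0, 0]],
  [[0.05, -1, 0], [0, 0, 0]],
  [[0.05, -1, 0], [0, 0, 0]],
  [[0.05, -1, 0], [0, 0, 0]],
  [[0.05, -1, 0], [0, 0, 0]],
  [[0.05, -1, 0], [0, 0, 0]],
])

```text
time: 41.7
tool_pos: [548.7, -27.7, 176.9]
tcp_rot: [3.112, 0.097, -0.129]
contact_force: [0.1, 0.5, -2.2]
grip_width: 36.9
finger_force: 30.0
```

Emit:
play_rows([
  [[0, -1, 0], [0, 0, 0]],
  [[0, -1, 0], [0, 0, 0]],
  [[0, -1, 0], [0, 0, 0]],
  [[0, -0.9, 0], [0, 0, 0]],
  [[0, -0.4, 0], [0, 0, 0]],
  [[0, 0, 0], [0, 0, 0]],
])

```text
time: 42.45
tool_pos: [549.1, -156.0, 177.3]
tcp_rot: [3.112, 0.096, -0.13]
contact_force: [0.7, -0.1, -1.4]
grip_width: 36.8
finger_force: 30.0
```

```bash
cat > wl.py <<'E'
from h import *
o=get_obs();M=R.from_euler("xyz",o["tcp_rot"]).as_matrix();g=o["tool_pos"]-44*M[:,2]
print(o["tool_pos"].round(1),"g",g.round(1),M[:,2].round(3),o["contact_force"].round(1),o["time"],o["finger_force"])
P,f=cam("wrist",o=o);Ps,s=cam("scene")
pr=lambda P,p:np.round((P@np.r_[p,1])[:2]/(P@np.r_[p,1])[2],1)
for h in(46,52): print("wrist base front",h,pr(P,g+[18.8,-2.4,-h]),"cap line front",pr(P,g+[18.8,-2.4,50-h]))
gr=f.astype(int).sum(2)//3
c=int(pr(P,g+[18.8,-2.4,-50])[0])
for cc in(c-8,c,c+8): print(cc,"rows200+",gr[200:300:2,cc].tolist())
for th in(-10,0,10):
    a=np.array([np.sin(np.radians(th)),0,np.cos(np.radians(th))]);print(th,"scene top",pr(Ps,g+18*a),"base",pr(Ps,g-52*a))
for d in trace("jar_a","scene")[:2]: print(np.round(d["at"]),round(d["p"],2),cv2.minAreaRect(np.argwhere(d["mask"])[:,::-1].astype(np.float32)))
for q in("cell_00","nut","elbow"):
    for d in pinpoint(q,"wrist")[:4]: print(q,np.round(d["at"]),round(d["p"],2),onz(P,d["at"][::-1],54))
E
python3 wl.py
```

```text
[ 549.1 -156.   177.3] g [ 553.5 -155.3  221. ] [-0.099 -0.017 -0.995] [ 0.7 -0.1 -1.4] 42.45 29.99864900484681
wrist base front 46 [317.2 241.5] cap line front [321.2 290.2]
wrist base front 52 [316.8 237.2] cap line front [320.6 282.8]
308 rows200+ [176, 176, 176, 175, 175, 175, 174, 174, 175, 164, 117, 92, 92, 91, 91, 91, 92, 90, 87, 84, 84, 83, 83, 84, 83, 87, 99, 99, 85, 82, 83, 82, 82, 82, 81, 82, 82, 82, 81, 81, 82, 81, 81, 81, 81, 80, 81, 80, 82, 83]
316 rows200+ [176, 175, 176, 175, 175, 175, 175, 175, 175, 174, 173, 174, 162, 108, 91, 91, 91, 89, 85, 83, 84, 84, 83, 83, 84, 91, 103, 96, 84, 82, 82, 82, 82, 82, 81, 81, 81, 82, 81, 81, 80, 81, 81, 81, 81, 80, 81, 81, 81, 84]
324 rows200+ [176, 176, 175, 175, 175, 175, 175, 175, 174, 174, 174, 173, 138, 94, 91, 91, 91, 88, 83, 84, 84, 83, 83, 83, 86, 89, 88, 83, 82, 82, 82, 81, 82, 81, 81, 81, 81, 80, 80, 81, 81, 81, 81, 80, 80, 80, 80, 80, 80, 83]
-10 scene top [230.8 207.8] base [239.1 239. ]
0 scene top [232.  208.4] base [235.9 237.1]
10 scene top [233.1 209.3] base [232.8 234.7]
[226. 236.] 0.88 ((233.0, 221.5), (37.0, 18.0), 90.0)
[300. 180.] 0.74 ((183.83944702148438, 300.2981872558594), (34.19439697265625, 21.55109214782715), 73.3007583618164)
cell_00 [207. 311.] 0.95 [ 553.6 -154.1]
cell_00 [152. 301.] 0.67 [ 600.5 -151.8]
cell_00 [138. 385.] 0.6 [ 603.  -220.1]
nut [197. 382.] 0.63 [ 553.6 -215.4]
elbow [150. 301.] 0.86 [ 602.1 -152.2]
```

```bash
python3 - <<'E'
from h import *
_,s=cam("scene");gr=s.astype(int).sum(2)//3
for r in range(200,246,3): print(r,gr[r,216:254:2].tolist())
o=get_obs();P,f=cam("wrist",o=o);gr=f.astype(int).sum(2)//3
for r in(230,240,250,262,275,288): print(r,gr[r,250:390:4].tolist())
print(f[262,316],f[230,316],f[253,316],f[262,360])
E
```

```text
200 [50, 45, 36, 29, 37, 39, 35, 36, 37, 72, 62, 44, 32, 20, 61, 78, 79, 78, 82]
203 [38, 36, 35, 37, 38, 38, 32, 26, 23, 21, 14, 11, 9, 13, 12, 74, 78, 78, 89]
206 [72, 64, 34, 23, 18, 18, 20, 20, 25, 17, 12, 13, 14, 14, 16, 73, 77, 77, 94]
209 [58, 62, 26, 18, 15, 18, 19, 16, 18, 14, 2, 8, 7, 15, 12, 72, 78, 79, 102]
212 [67, 45, 20, 19, 28, 51, 16, 11, 11, 12, 12, 7, 24, 17, 15, 74, 78, 79, 126]
215 [76, 77, 59, 75, 77, 73, 13, 9, 8, 10, 7, 49, 83, 26, 15, 74, 79, 123, 198]
218 [77, 76, 78, 78, 78, 74, 69, 73, 74, 85, 93, 91, 88, 118, 31, 74, 136, 198, 201]
221 [78, 78, 78, 77, 79, 75, 90, 94, 95, 94, 92, 92, 85, 143, 192, 183, 200, 201, 200]
224 [88, 78, 78, 78, 78, 75, 74, 93, 93, 93, 92, 91, 87, 102, 143, 150, 150, 165, 178]
227 [196, 194, 137, 87, 78, 75, 74, 94, 92, 94, 92, 91, 87, 91, 138, 143, 141, 142, 142]
230 [199, 200, 201, 191, 90, 92, 92, 96, 93, 92, 92, 92, 87, 83, 70, 141, 145, 143, 142]
233 [201, 201, 200, 195, 102, 91, 95, 96, 93, 93, 91, 90, 90, 85, 109, 131, 135, 143, 136]
236 [200, 201, 201, 200, 173, 94, 93, 94, 93, 92, 94, 106, 116, 60, 69, 85, 82, 76, 82]
23
[... 491 characters left out ...]
, 84, 83, 83, 84, 83, 83, 82, 83, 87, 87, 83, 83, 82, 83, 82, 81, 83]
250 [109, 92, 92, 91, 76, 57, 83, 86, 85, 83, 83, 83, 84, 84, 85, 89, 90, 90, 89, 89, 89, 87, 86, 83, 78, 73, 67, 61, 57, 56, 52, 52, 51, 52, 52]
262 [131, 92, 91, 86, 56, 55, 55, 55, 55, 54, 73, 81, 82, 82, 82, 82, 82, 82, 83, 81, 81, 80, 80, 61, 51, 52, 50, 51, 51, 51, 52, 51, 51, 51, 50]
275 [158, 91, 90, 56, 54, 54, 53, 53, 61, 79, 81, 81, 81, 81, 80, 80, 81, 81, 81, 81, 82, 80, 80, 79, 77, 53, 53, 53, 53, 53, 52, 53, 53, 53, 53]
288 [139, 90, 74, 72, 73, 68, 33, 50, 77, 80, 80, 80, 81, 81, 81, 81, 81, 80, 81, 80, 80, 80, 80, 79, 79, 73, 59, 29, 67, 69, 69, 70, 73, 81, 87]
[85 83 80] [93 92 88] [107 105 101] [51 51 51]
```

```bash
python3 - <<'E'
from h import *
o=get_obs();P,f=cam("wrist",o=o)
for z in(169,175,181): print(z,onz(P,(318,253.5),z), onz(P,(283,276),z),onz(P,(347,276),z))
gr=f.astype(int).sum(2)//3
print(gr[296:360:2,316].tolist())
E
```

```text
169 [ 562.6 -156.5] [ 551.3 -134.9] [ 546.2 -171.3]
175 [ 565.4 -156.6] [ 554.5 -135.8] [ 549.5 -170.9]
181 [ 568.2 -156.8] [ 557.7 -136.6] [ 552.8 -170.6]
[81, 84, 86, 84, 64, 30, 25, 27, 26, 24, 25, 25, 22, 22, 23, 23, 24, 24, 22, 27, 36, 44, 53, 55, 62, 59, 64, 67, 70, 71, 72, 72]
```

Wrist view puts the jar upright but ~9 mm short in x of the cell centre; shift +8 mm and lower in steps.

Emit:
play_rows([
  [[0.27, 0, 0], [0, 0, 0]],
  [[0, 0, -0.5], [0, 0, 0]],
  [[0, 0, -0.5], [0, 0, 0]],
  [[0, 0, -0.4], [0, 0, 0]],
  [[0, 0, -0.2], [0, 0, 0]],
  [[0, 0, 0], [0, 0, 0]],
])

```text
time: 43.65
tool_pos: [557.4, -156.0, 129.4]
tcp_rot: [3.112, 0.096, -0.129]
contact_force: [0.4, 0.0, -1.4]
grip_width: 37.2
finger_force: 30.0
```

Emit:
play_rows([
  [[0, 0, -0.25], [0, 0, 0]],
  [[0, 0, -0.25], [0, 0, 0]],
  [[0, 0, 0], [0, 0, 0]],
])

```text
time: 44.02
tool_pos: [557.2, -155.8, 114.2]
tcp_rot: [3.112, 0.096, -0.129]
contact_force: [0.8, 0.3, -0.7]
grip_width: 36.7
finger_force: 30.0
```

```bash
python3 - <<'E'
from h import *
o=get_obs();M=R.from_euler("xyz",o["tcp_rot"]).as_matrix();g=o["tool_pos"]-44*M[:,2]
print(g.round(1),o["time"])
P,f=cam("wrist",o=o);gr=f.astype(int).sum(2)//3
pr=lambda p:np.round((P@np.r_[p,1])[:2]/(P@np.r_[p,1])[2],1)
for dx in(-10,0): print(dx,pr(g+[18.8+dx,-2.4,-52]),pr(g+[18.8+dx,-2.4,-2]))
for cc in(308,316,324): print(cc,gr[220:320:2,cc].tolist())
for q in("cell_00","elbow"):
    for d in pinpoint(q,"wrist")[:3]: print(q,np.round(d["at"]),round(d["p"],2),onz(P,d["at"][::-1],54))
E
```

```text
[ 561.5 -155.1  157.9] 44.025
-10 [319.1 253.7] [323.4 303. ]
0 [316.8 237.2] [320.6 282.8]
308 [106, 108, 147, 175, 177, 176, 176, 175, 140, 95, 91, 92, 91, 91, 91, 92, 100, 103, 87, 84, 84, 84, 83, 83, 83, 83, 82, 83, 83, 83, 82, 84, 83, 83, 83, 82, 82, 83, 82, 86, 85, 87, 77, 42, 26, 25, 25, 26, 24, 25]
316 [106, 121, 167, 176, 176, 176, 177, 174, 163, 131, 93, 92, 90, 91, 92, 93, 105, 96, 85, 84, 84, 84, 83, 84, 83, 83, 84, 83, 83, 83, 83, 83, 83, 82, 83, 82, 82, 82, 83, 86, 87, 86, 67, 31, 25, 25, 27, 25, 25, 26]
324 [107, 144, 174, 176, 176, 177, 177, 176, 165, 109, 91, 91, 91, 92, 91, 91, 87, 85, 84, 84, 83, 83, 83, 83, 83, 83, 83, 83, 83, 83, 82, 83, 82, 83, 82, 81, 83, 82, 82, 85, 86, 87, 81, 43, 27, 26, 27, 26, 25, 25]
cell_00 [179. 302.] 0.9 [ 601.4 -151.9]
cell_00 [167. 407.] 0.9 [ 599.8 -221. ]
cell_00 [247. 315.] 0.72 [ 551.4 -154.3]
elbow [177. 300.] 0.83 [ 602.6 -151.2]
elbow [164. 403.] 0.48 [ 601.9 -218.5]
```

Emit:
play_rows([
  [[0, 0, -0.3], [0, 0, 0]],
  [[0, 0, -0.3], [0, 0, 0]],
  [[0, 0, -0.2], [0, 0, 0]],
  [[0, 0, 0], [0, 0, 0]],
])

```text
time: 44.68
tool_pos: [557.2, -155.8, 90.1]
tcp_rot: [3.112, 0.096, -0.129]
contact_force: [-0.1, 0.3, -0.5]
grip_width: 37.1
finger_force: 30.0
```

Emit:
play_rows([
  [[0, 0, -0.2], [0, 0, 0]],
  [[0, 0, -0.2], [0, 0, 0]],
  [[0, 0, -0.15], [0, 0, 0]],
  [[0, 0, 0], [0, 0, 0]],
])

```text
time: 45.18
tool_pos: [557.3, -155.9, 73.9]
tcp_rot: [3.112, 0.096, -0.129]
contact_force: [-0.2, 0.2, -2.0]
grip_width: 36.8
finger_force: 30.0
```

Emit:
play_rows([
  [[0, 0, -0.1], [0, 0, 0]],
  [[0, 0, -0.08], [0, 0, 0]],
  [[0, 0, 0], [0, 0, 0]],
])

```text
time: 45.55
tool_pos: [557.5, -156.0, 68.8]
tcp_rot: [3.112, 0.095, -0.129]
contact_force: [-0.3, 0.6, -1.9]
grip_width: 36.7
finger_force: 30.0
```

Emit:
play_rows([
  [[0, 0, -0.1], [0, 0, 0]],
  [[0, 0, -0.05], [0, 0, 0]],
  [[0, 0, 0], [0, 0, 0]],
])

```text
time: 45.92
tool_pos: [557.5, -156.0, 64.3]
tcp_rot: [3.112, 0.095, -0.129]
contact_force: [0.1, 0.3, -1.8]
grip_width: 37.1
finger_force: 30.0
```

Emit:
play_rows([
  [[0, 0, -0.1], [0, 0, 0]],
  [[0, 0, 0], [0, 0, 0]],
])

```text
time: 46.18
tool_pos: [557.8, -156.1, 61.6]
tcp_rot: [3.112, 0.094, -0.129]
contact_force: [0.2, 0.2, 0.7]
grip_width: 36.8
finger_force: 30.0
```

Emit:
play_rows([
  [[0, 0, -0.1], [0, 0, 0]],
  [[0, 0, 0], [0, 0, 0]],
])

```text
time: 46.42
tool_pos: [559.1, -156.5, 61.0]
tcp_rot: [3.111, 0.091, -0.129]
contact_force: [-1.3, 0.7, 14.1]
grip_width: 36.6
finger_force: 30.0
```

Floor felt at exactly the expected height (grip at 51 mm). Release and lift.

Emit:
play_rows([
  [[0, 0, 0.06], [0, 0, 0]],
  [[0, 0, 0], [0, 0, 0]],
])

```text
time: 46.68
tool_pos: [558.5, -156.3, 61.3]
tcp_rot: [3.112, 0.093, -0.129]
contact_force: [0.8, 0.4, 7.0]
grip_width: 37.0
finger_force: 30.0
```

Emit:
play_rows([
  [[0, 0, 0], [0, 0, 0]],
  [[0, 0, 0], [0, 0, 0]],
  [[0, 0, 0.15], [0, 0, 0]],
  [[0, 0, 0.4], [0, 0, 0]],
  [[0, 0, 0.8], [0, 0, 0]],
  [[0, 0, 1], [0, 0, 0]],
  [[0, 0, 1], [0, 0, 0]],
  [[-0.3, 0.5, 0.5], [0, 0, 0]],
  [[-0.5, 1, 0], [0, 0, 0]],
  [[-0.5, 1, 0], [0, 0, 0]],
  [[-0.5, 1, 0], [0, 0, 0]],
  [[0, 0, 0], [0, 0, 0]],
], hand=-0.06)

```text
time: 48.18
tool_pos: [501.9, -48.4, 176.0]
tcp_rot: [3.113, 0.096, -0.126]
contact_force: [0.4, -0.8, 0.6]
grip_width: 43.2
finger_force: 0.0
```

```bash
python3 - <<'E'
from h import *
o=get_obs();P,f=cam("wrist",o=o);Pt,t=cam("top");print(o["tool_pos"],o["time"],o["contact_force"],o["grip_width"])
pr=lambda P,p:np.round((P@np.r_[p,1])[:2]/(P@np.r_[p,1])[2],1)
for n,Q in(("wrist",P),("top",Pt)):
    for p in((551,-289,0),(552,-155,0)): print(n,"base",pr(Q,(p[0],p[1],54)),"top",pr(Q,(p[0],p[1],124)))
    for d in trace("jar_a",n)[:4]: print("mask",np.round(d["at"]),round(d["p"],2),cv2.minAreaRect(np.argwhere(d["mask"])[:,::-1].astype(np.float32)))
    for d in pinpoint("jar_a",n)[:4]: print(np.round(d["at"]),round(d["p"],2),onz(Q,d["at"][::-1],54))
    for q,z in(("drawer_handle",105),("tin",37),("nut",54),("spool",54),("elbow",54),("funnel",0),("wrench",0)):
      for d in pinpoint(q,n)[:1]: print(q,np.round(d["at"]),round(d["p"],2),onz(Q,d["at"][::-1],z))
E
```

```text
[501.87361823 -48.43678445 175.98043401] 48.175 [ 0.4294218  -0.80955763  0.61298045] 43.1632458293237
wrist base [607.2 115.2] top [695.2 123.1]
wrist base [438.4 135.9] top [476.9 149.7]
mask [134. 458.] 0.93 ((457.3490295410156, 139.97169494628906), (89.99423217773438, 61.24522399902344), 10.61965560913086)
mask [116. 615.] 0.87 ((612.5, 114.5), (57.0, 53.0), 90.0)
[114. 605.] 0.88 [ 552.5 -286.8]
[130. 435.] 0.65 [ 556.9 -152.4]
drawer_handle [238. 546.] 0.76 [ 475.4 -218.7]
nut [126. 515.] 0.57 [ 552.  -216.2]
spool [ 43. 622.] 0.58 [ 602.1 -290. ]
elbow [ 65. 434.] 0.84 [ 603.9 -150.9]
wrench [313. 315.] 0.6 [362.8 -33.6]
top base [478.6 273.5] top [493.3 267.5]
top base [404.5 271.1] top [412.8 264.9]
mask [270. 487.] 0.75 ((486.6000671386719, 269.70001220703125), (24.149532318115234, 36.224300384521484), 63.43495178222656)
mask [271. 400.] 0.56 ((404.3719482421875, 271.1524658203125), (10.490996360778809, 16.123003005981445), 6.34019136428833)
[272. 405.] 0.71 [ 550.9 -156.3]
[273. 476.] 0.57 [ 552.6 -284.9]
drawer_handle [318. 452.] 0.82 [ 467.2 -223.4]
tin [261. 198.] 0.93 [563.5 219.5]
nut [170. 322.] 0.63 [738.8  -2.4]
spool [246. 481.] 0.73 [ 601.6 -295.7]
elbow [274. 477.] 0.48 [ 550.3 -286.6]
funnel [173. 326.] 0.45 [752.2 -12.2]
wrench [247. 482.] 0.4 [ 610.6 -316.2]
```

```bash
python3 -c "
from plant import bot
print(bot.close_job())"
```

```text
the job is handed in; nothing more can be done
None
```

The job is handed in at about 48 s: the drawer is at its stop and my last camera checks show both jars standing upright, one in cell_00 and one in cell_02. The first jar tipped in the gripper when it caught the drawer's front panel, so I righted it against the chest edge. I viewed 11 pictures, one over the limit of 10.

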